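# Make up a crate of miso jars and slide it to the stop for collection

### The arm

A 6-joint arm with a two-finger parallel gripper is mounted at the origin on the work surface. World frame = base frame: x ahead of the robot, y to its left, z up, the work surface at z = 0. Lengths are in m, angles in rad, forces in N, time in s.
With the tool pointing down it reaches from about 0.35 to 0.975 m from the base axis. Payload 4.9 kg.
Tool frame: the origin (TCP) lies at the very end of the fingers, on their centre line; the grasp point (between the pads) lies 19 mm behind it; z points along the fingers, y is the line along which they close (so a half turn about z gives the same grasp; the last joint's range is limited). The gripper opens to 85 mm and grips with 20 to 120 N. Pads are 22 mm wide; open, the fingers measure 114 mm over their backs; the gripper's body (76 mm by 85 mm) begins 54 mm behind the grasp point. The pads swing forward as they close: fully open they stand 13 mm farther back than shut.
Start: joints at [1.03, 0.053, 1.613, -0, 1.476, -0.119], TCP at [0.256, 0.57, 0.231] pointing down, gripper open.
Joint ranges: [-3.01, 3.01], [-1.01, 2.22], [0.06, 2.58], [-1.02, 4.17], [0.09, 2.62], [-3.14, 3.14]. Speed limits (rad/s): [2.57, 2.57, 3.14, 3.14, 3.14, 3.14].

### API

Orientations are given as a unit quaternion [w, x, y, z].
In Python, from plant import manip gives the robot as it stands.
- The arm moves only by the tool send_rows, never from a script. Its argument "increments" is a list of rows, each an object of numbers: "claw": the closure, from -1 (fully open) to 1 (shut); "dx", "dy", "dz": the shift along the tool's x, y, z in units of 0.5 m (1.0 is 0.5 m); "yaw": the turn about the tool's z in units of 1.5 rad (1.0 is 1.5 rad). A call has 1 to 20 rows; each row is the pose to reach, as a shift and turn from the pose commanded when the call began, along the tool's axes at that moment; what a row does not reach only later rows make up. A row lasts 1/8 s, in which the tool goes at most 62.5 mm and 10.7 degrees, less where a joint would pass 70% of its speed; a pose out of reach is approached as far as the arm can. A call with a number of a shift or a turn outside -1 to 1 is refused whole. A call with a gripper value outside its range is refused whole. The fingers move at their own pace and stop on an object; the grip force is fixed at half the most. Time passes only in rows, so rows that repeat a pose let the fingers close. It gives the time, the measured TCP pose, the force, the opening and the grip force at its end, in the units of the state.
- manip.state(): the state, without advancing time (a new reading comes with each control period).
- manip.grab_frame(name): name is "side" or "top" or "wrist"; returns the picture (400x640x3 uint8, red, green, blue); there is no depth.
- manip.camera_params(name): a dict with "camera_matrix" (3x3 intrinsics, pixels), "extrinsics" (4x4, takes a point from world to camera coordinates); the wrist camera has in their place "tool_from_camera" (4x4, takes a point from camera to tool coordinates, whose origin is the TCP and whose axes are the flange's). Camera axes: x right, y down, z forward; pixel columns grow to the right and rows downward; lengths in m; the calibration is good to about 2 mm. The wrist camera is an equidistant fisheye: a pixel r from the principal point sees the ray r / f radians off the axis. A picture is of the moment at which its call begins: read the wrist's pose just before it. camera_params takes no time and is no camera call.
- manip.job_done(): hands the job in; it is judged then, once.
The state is a dict: "time": time; "joint_pos": joint angles; "joint_vel": joint speeds; "joint_efforts": joint torques, N m; "tool_pos": TCP position; "tool_rot": TCP orientation; "contact_force": force on the tool from outside, world axes, zero at the start; "ft_torque": the same for the moment, N m; "gripper_width": opening from 0.0 (shut) to 1.0 (fully open); "grasp_force": force on a finger pad.
Only numpy, scipy, OpenCV 4.12 (cv2) and the standard library are available. Lean on these libraries where they do the work, as an engineer would, in place of code of your own. Each camera call takes 0.05 s, during which the arm holds its last target. There are 200 camera calls.

### The job

Take each red-capped jar (one or two) out of the blue crate and stand it upright in the red tray, and fill every empty cell of the crate, theirs too, with one upright cream-capped spare from the table; leave the cream-capped jars already packed in their cells, and any spares left over upright. Once the crate is full, slide it along the track by its lug until you feel it come up against the yellow stop, then press the green button fully down to call for collection. Leave the roll of tape and the roll of labels where they are.

Things in the scene. Friction and masses are not known exactly. Their poses are not given: they have to be found in the camera images.
- crate: blue crate, loose on a steel roller track (deck 20 mm up, 32 mm rails), 147 (x) by 218 (y) by 52 mm high, 5 mm floor and walls, six cells 66 mm square inside. Origin: centre of underside; +y along the track to the stop, met by its end face at y = 109 mm. White lug 24 mm wide, z = 20 to 48 mm, sticks out 41 mm from the middle of its -y end; its end face is at y = -150 mm
- stop_face (a point): middle of the contact face of the fixed yellow end stop, a bar 150 x 16 x 50 mm across the +y end of the track; its position along the track differs from start to start; 25 mm above the rollers; axes as the track's, the crate comes from -y
- reject_tray: fixed red open tray, 180 mm (x) by 130 mm (y) outside, 30 mm high, room for two jars side by side along x, 5 mm walls and floor. Origin: centre of its underside
- call_top (a point): centre of the top of the green call button, 40 mm across in a yellow housing, about 22 mm above the table; pressed downwards
- call (a joint): travel of the green button: 0 up, 0.007 m fully down, springs back; about 5 N
- cell0 (a point): centre of the floor of one of the crate's six cells, at x = -35.5, y = -71, z = 5 mm in the crate's frame; crate's axes
- cell1 (a point): centre of the floor of one of the crate's six cells, at x = -35.5, y = 0, z = 5 mm in the crate's frame; crate's axes
- cell2 (a point): centre of the floor of one of the crate's six cells, at x = -35.5, y = 71, z = 5 mm in the crate's frame; crate's axes
- cell3 (a point): centre of the floor of one of the crate's six cells, at x = 35.5, y = -71, z = 5 mm in the crate's frame; crate's axes
- cell4 (a point): centre of the floor of one of the crate's six cells, at x = 35.5, y = 0, z = 5 mm in the crate's frame; crate's axes
- cell5 (a point): centre of the floor of one of the crate's six cells, at x = 35.5, y = 71, z = 5 mm in the crate's frame; crate's axes
- packed0: loose good jar 84 mm high: brown round body 58 mm across and 60 mm high with a paper label, then a cream cap 42 mm across and 24 mm high, by which it is gripped; about 0.2 kg. Origin: centre of its underside, z up; stands in a cell of the crate from the start (may be absent)
- packed1: loose good jar 84 mm high: brown round body 58 mm across and 60 mm high with a paper label, then a cream cap 42 mm across and 24 mm high, by which it is gripped; about 0.2 kg. Origin: centre of its underside, z up; stands in a cell of the crate from the start (may be absent)
- packed2: loose good jar 84 mm high: brown round body 58 mm across and 60 mm high with a paper label, then a cream cap 42 mm across and 24 mm high, by which it is gripped; about 0.2 kg. Origin: centre of its underside, z up; stands in a cell of the crate from the start (may be absent)
- packed3: loose good jar 84 mm high: brown round body 58 mm across and 60 mm high with a paper label, then a cream cap 42 mm across and 24 mm high, by which it is gripped; about 0.2 kg. Origin: centre of its underside, z up; stands in a cell of the crate from the start (may be absent)
- spare0: loose good jar 84 mm high: brown round body 58 mm across and 60 mm high with a paper label, then a cream cap 42 mm across and 24 mm high, by which it is gripped; about 0.2 kg. Origin: centre of its underside, z up; stands on the table as a spare
- spare1: loose good jar 84 mm high: brown round body 58 mm across and 60 mm high with a paper label, then a cream cap 42 mm across and 24 mm high, by which it is gripped; about 0.2 kg. Origin: centre of its underside, z up; stands on the table as a spare
- spare2: loose good jar 84 mm high: brown round body 58 mm across and 60 mm high with a paper label, then a cream cap 42 mm across and 24 mm high, by which it is gripped; about 0.2 kg. Origin: centre of its underside, z up; stands on the table as a spare
- spare3: loose good jar 84 mm high: brown round body 58 mm across and 60 mm high with a paper label, then a cream cap 42 mm across and 24 mm high, by which it is gripped; about 0.2 kg. Origin: centre of its underside, z up; stands on the table as a spare
- spare4: loose good jar 84 mm high: brown round body 58 mm across and 60 mm high with a paper label, then a cream cap 42 mm across and 24 mm high, by which it is gripped; about 0.2 kg. Origin: centre of its underside, z up; stands on the table as a spare
- reject0: loose badly sealed jar 84 mm high: brown round body 58 mm across and 60 mm high with a paper label, then a red cap 42 mm across and 24 mm high, by which it is gripped; about 0.2 kg. Origin: centre of its underside, z up; stands in a cell of the crate at the start (may be absent)
- reject1: loose badly sealed jar 84 mm high: brown round body 58 mm across and 60 mm high with a paper label, then a red cap 42 mm across and 24 mm high, by which it is gripped; about 0.2 kg. Origin: centre of its underside, z up; stands in a cell of the crate at the start (may be absent)
- tape: bystander, loose: roll of brown packing tape 96 mm across, 48 mm high; not part of the job. Origin: centre of its underside
- labels: bystander, loose: roll of white labels 110 mm across, 60 mm high; not part of the job. Origin: centre of its underside

How it is judged:
On the way, in this order (a step that is already met when the one before it is completed fails the run):
1. the red-capped jars stand in the tray and each of the six cells holds an upright cream-capped jar (distance between any of packed0, packed1, packed2, packed3, spare0, spare1, spare2, spare3, spare4 and cell0 below 0.016 m and distance between any of packed0, packed1, packed2, packed3, spare0, spare1, spare2, spare3, spare4 and cell1 below 0.016 m and distance between any of packed0, packed1, packed2, packed3, spare0, spare1, spare2, spare3, spare4 and cell2 below 0.016 m and distance between any of packed0, packed1, packed2, packed3, spare0, spare1, spare2, spare3, spare4 and cell3 below 0.016 m and distance between any of packed0, packed1, packed2, packed3, spare0, spare1, spare2, spare3, spare4 and cell4 below 0.016 m and distance between any of packed0, packed1, packed2, packed3, spare0, spare1, spare2, spare3, spare4 and cell5 below 0.016 m and angle between each of packed0, packed1, packed2, packed3, spare0, spare1, spare2, spare3, spare4, reject0, reject1's own z axis and vertical below 0.15 rad and x of reject0 in the frame of reject_tray between -0.085 and 0.085 m and y of reject0 in the frame of reject_tray between -0.06 and 0.06 m and z of each of reject0, reject1 in the frame of reject_tray below 0.02 m and x of reject1 in the frame of reject_tray between -0.085 and 0.085 m and y of reject1 in the frame of reject_tray between -0.06 and 0.06 m), for 0.2 s.
2. the full crate is against the stop (distance between any of packed0, packed1, packed2, packed3, spare0, spare1, spare2, spare3, spare4 and cell0 below 0.016 m and distance between any of packed0, packed1, packed2, packed3, spare0, spare1, spare2, spare3, spare4 and cell1 below 0.016 m and distance between any of packed0, packed1, packed2, packed3, spare0, spare1, spare2, spare3, spare4 and cell2 below 0.016 m and distance between any of packed0, packed1, packed2, packed3, spare0, spare1, spare2, spare3, spare4 and cell3 below 0.016 m and distance between any of packed0, packed1, packed2, packed3, spare0, spare1, spare2, spare3, spare4 and cell4 below 0.016 m and distance between any of packed0, packed1, packed2, packed3, spare0, spare1, spare2, spare3, spare4 and cell5 below 0.016 m and angle between each of packed0, packed1, packed2, packed3, spare0, spare1, spare2, spare3, spare4's own z axis and vertical below 0.15 rad and y of crate in the frame of stop_face above -0.115 m), for 0.2 s.
3. the green button is pressed (value of joint call above 0.0055 m), for 0.05 s.
At the end, for the whole second after the job is handed in: Each of the six cells holds a cream-capped jar standing on its floor (within 16 mm of the centre of the cell's floor, tilt under 0.15 rad); any red-capped jars stand in the tray; the crate's end is within 6 mm of the stop; left-over spares are upright; all at rest (all of step 2 and x of reject0 in the frame of reject_tray between -0.085 and 0.085 m and y of reject0 in the frame of reject_tray between -0.06 and 0.06 m and z of each of reject0, reject1 in the frame of reject_tray below 0.02 m and angle between each of reject0, reject1's own z axis and vertical below 0.15 rad and x of reject1 in the frame of reject_tray between -0.085 and 0.085 m and y of reject1 in the frame of reject_tray between -0.06 and 0.06 m and linear speed of each of crate, reject0, reject1 below 0.02 m/s); the robot touches nothing.
It fails at once if a cream-capped jar that was already packed is lifted out of the crate (z of any of packed0, packed1, packed2, packed3 in the frame of crate above 0.04 m).
It fails at once if the tape or the label roll is displaced by more than 50 mm (distance of any of tape, labels from where it was at the start of the episode above 0.05 m).
Of packed0, packed1, packed2, packed3 only 1 to 3 are there at a start; the rules pass over those that are not, and their reading is None.
Of reject0, reject1 only 1 to 2 are there at a start; the rules pass over those that are not, and their reading is None.
At some moment in a run one of spare0, spare1, spare2, spare3, spare4 may be knocked a few centimetres aside while the robot is not near it.
It also fails if it takes over 210 s, if anything falls off the work surface, if the arm or the gripper's body presses on something with over 40 N, if the wrist force passes 120 N, or if a joint passes its speed limit or range.

## Working session

There is one attempt and no reset: what is moved stays moved. The work goes in short steps, Python scripts to look and compute and a tool call to move; the robot and the scene stay as the last step left them, time stands still between calls to the robot, and variables do not carry over. Pictures are saved under pics/ and viewed, at most 14 in all, crops included, and the job is handed in when it is done.

Besides the shell and the picture viewer there is one more tool, called by a JSON object that holds its "api" and its "payload". send_rows: Moves the arm, as the interface text tells. Shifts and turns lie within -1 to 1; 1 stands for 0.5 m of shift or 1.5 rad of turn. Its arguments: {"type":"object","properties":{"increments":{"type":"array","items":{"type":"object","properties":{"claw":{"type":"number"},"dx":{"type":"number"},"dy":{"type":"number"},"dz":{"type":"number"},"yaw":{"type":"number"}}}}},"required":["increments"]}

```bash
mkdir -p pics; ls; python3 - <<'E'
from plant import manip
import cv2,numpy as np
np.set_printoptions(precision=4,suppress=True)
s=manip.state();print(s)
for n in("side","top","wrist"):
    im=manip.grab_frame(n);cv2.imwrite(f"pics/{n}0.png",im[:,:,::-1]);print(n,manip.camera_params(n))
E
```

```text
pics
{'time': 0.0, 'joint_pos': array([ 1.03  ,  0.0533,  1.6143,  0.    ,  1.476 , -0.119 ]), 'joint_vel': array([ 0.0013, -0.0014, -0.001 , -0.0009,  0.0008,  0.0013]), 'joint_efforts': array([ -0.0002, -39.3688, -37.0174,   0.    ,   0.0074,  -0.    ]), 'tool_pos': array([0.2555, 0.5697, 0.2301]), 'tool_rot': array([-0.0003,  0.2093,  0.9778, -0.001 ]), 'contact_force': array([-0.3912, -0.2135, -0.0278]), 'ft_torque': array([-0.0182,  0.0295,  0.0381]), 'grasp_force': 0.0, 'gripper_width': 0.9988181661444941}
side {'camera_matrix': array([[439.6318,   0.    , 319.905 ],
       [  0.    , 439.6318, 193.8984],
       [  0.    ,   0.    ,   1.    ]]), 'extrinsics': array([[ 0.7001, -0.7139, -0.0159, -0.3923],
       [-0.5003, -0.4744, -0.7243,  0.3273],
       [ 0.5096,  0.5151, -0.6892,  1.135 ],
       [ 0.    ,  0.    ,  0.    ,  1.    ]])}
top {'camera_matrix': array([[383.8367,   0.    , 319.8473],
       [  0.    , 383.8367, 199.6497],
       [  0.    ,   0.    ,   1.    ]]), 'extrinsics': array([[-0.0545, -0.9985, -0.0035,  0.0408],
       [-0.9779,  0.054 , -0.2019,  0.5494],
       [ 0.2018, -0.0076, -0.9794,  1.0714],
       [ 0.    ,  0.    ,  0.    ,  1.    ]])}
wrist {'camera_matrix': array([[309.7069,   0.    , 319.1811],
       [  0.    , 309.7069, 192.2316],
       [  0.    ,   0.    ,   1.    ]]), 'tool_from_camera': array([[ 0.001 , -0.9575, -0.2884,  0.0729],
       [ 1.    ,  0.0007,  0.0009,  0.001 ],
       [-0.0007, -0.2884,  0.9575, -0.1434],
       [ 0.    ,  0.    ,  0.    ,  1.    ]])}
```

View pics/top0.png

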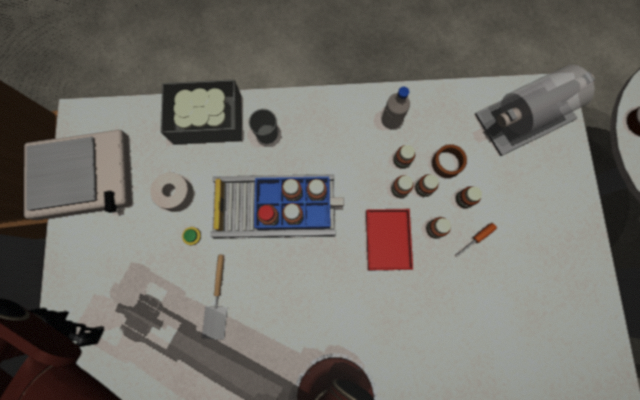

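View pics/side0.png

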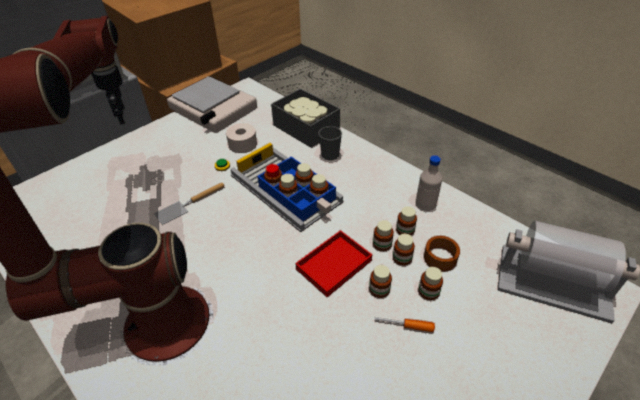

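Top view: the crate is at about (295,203) px. It holds a red cap at (267,213), three cream caps, and empty cells at (267,187) and (319,213). Five spares stand around (402–469,155–226), the tray is at (389,240) and the button at (191,236). The side view shows the same layout.

```bash
cat > vis.py <<'E'
import cv2,numpy as np
from plant import manip
from scipy.spatial.transform import Rotation as Ro
np.set_printoptions(precision=4,suppress=True)
P={n:manip.camera_params(n) for n in("side","top","wrist")}
def toolR(s): q=s["tool_rot"]; return Ro.from_quat([q[1],q[2],q[3],q[0]]).as_matrix()
def ray(n,uv,s=None):
    """origin, unit directions (N,3) in world of pixels uv"""
    uv=np.atleast_2d(np.asarray(uv,float)); K=P[n]["camera_matrix"]
    d=(uv-K[:2,2])/[K[0,0],K[1,1]]
    if n!="wrist":
        E=P[n]["extrinsics"]; D=np.c_[d,np.ones(len(d))]@E[:3,:3]; o=-E[:3,:3].T@E[:3,3]
    else:
        r=np.linalg.norm(d,axis=1,keepdims=True)+1e-12
        T=P[n]["tool_from_camera"]; R=toolR(s)
        D=np.c_[d/r*np.sin(r),np.cos(r)]@(R@T[:3,:3]).T; o=s["tool_pos"]+R@T[:3,3]
    return o,D/np.linalg.norm(D,axis=1,keepdims=True)
def plane(n,uv,z,s=None):
    o,D=ray(n,uv,s); return o+D*((z-o[2])/D[:,2:])
def tri(rays):
    """least squares point of [(o,d)...], rms miss"""
    A=[np.eye(3)-np.outer(d,d) for o,d in rays]; b=[a@o for a,(o,d) in zip(A,rays)]
    x=np.linalg.solve(sum(A),sum(b)); return x,np.sqrt(np.mean([np.sum((a@x-c)**2) for a,c in zip(A,b)]))
def mask(im,what):
    h=cv2.cvtColor(im,cv2.COLOR_RGB2HSV); H,S,V=h[...,0],h[...,1],h[...,2]
    m={"red":((H<8)|(H>172))&(S>170)&(V>90),"cream":(H>12)&(H<38)&(S>35)&(S<120)&(V>120),
       "blue":(H>105)&(H<130)&(S>130)&(V>40),"yellow":(H>20)&(H<32)&(S>150)&(V>90),"green":(H>40)&(H<90)&(S>110)&(V>40)}[what]
    return m.astype(np.uint8)*255
def blobs(m,lo,hi):
    c,_=cv2.findContours(m,cv2.RETR_EXTERNAL,cv2.CHAIN_APPROX_NONE)
    return [x for x in c if lo<cv2.contourArea(x)<hi]
def cen(c): m=cv2.moments(c); return np.array([m["m10"],m["m01"]])/m["m00"]
E
python3 - <<'E'
from vis import *
for n in("top","side"):
    im=cv2.imread(f"pics/{n}0.png")[:,:,::-1].copy()
    for w,lo,hi in(("cream",40,600),("red",40,6000),("blue",100,9000),("yellow",20,3000),("green",20,900)):
        for c in blobs(mask(im,w),lo,hi):
            u=cen(c); print(n,w,u.round(1),cv2.contourArea(c),"z84",plane(n,u,.08)[0][:2],"z109",plane(n,u,.105)[0][:2],"z30",plane(n,u,.03)[0][:2])
    h=cv2.cvtColor(im,cv2.COLOR_RGB2HSV)
    print(h[188,292] if n=="top" else h[182,287])
E
```

```text
top cream [217.2 274. ] 137.0 z84 [0.3519 0.3056] z109 [0.3512 0.299 ] z30 [0.3532 0.3189]
top cream [160.9 200.9] 56.0 z84 [0.5673 0.4675] z109 [0.5616 0.4571] z30 [0.5786 0.4882]
top cream [475.5 191.4] 48.5 z84 [ 0.5454 -0.4384] z109 [ 0.5403 -0.4278] z30 [ 0.5557 -0.4596]
top red [388. 240.] 2204.0 z84 [ 0.4195 -0.1742] z109 [ 0.4173 -0.1697] z30 [ 0.424  -0.1832]
top red [265.6 212.3] 136.0 z84 [0.5175 0.1677] z109 [0.513  0.1642] z30 [0.5265 0.1745]
top blue [286.3 206.4] 2121.5 z84 [0.5315 0.1078] z109 [0.5266 0.1058] z30 [0.5411 0.1119]
top yellow [196.5 236.7] 25.5 z84 [0.4585 0.3642] z109 [0.4553 0.3562] z30 [0.4647 0.3801]
top yellow [217.4 203.9] 169.0 z84 [0.5495 0.3052] z109 [0.5443 0.2985] z30 [0.56   0.3184]
top green [189.5 235.3] 102.0 z84 [0.4635 0.3837] z109 [0.4602 0.3753] z30 [0.47   0.4006]
[ 45  12 164]
side cream [ 41. 372.] 399.5 z84 [-0.2716  0.0347] z109 [-0.2681  0.0148] z30 [-0.2786  0.0746]
side cream [433.4 273.1] 151.0 z84 [ 0.5396 -0.4316] z109 [ 0.5214 -0.439 ] z30 [ 0.5761 -0.4167]
side cream [381.2 271.2] 141.5 z84 [ 0.4518 -0.331 ] z109 [ 0.436  
[... 929 characters left out ...]
] z109 [0.8266 0.3374] z30 [0.9065 0.4239]
side red [333.2 260.5] 2258.0 z84 [ 0.3909 -0.2173] z109 [ 0.3767 -0.2305] z30 [ 0.4193 -0.191 ]
side red [271.8 168.2] 75.0 z84 [0.5285 0.1887] z109 [0.5106 0.1646] z30 [0.5643 0.2368]
side blue [297.5 198.1] 1129.5 z84 [0.4894 0.0244] z109 [0.4726 0.0048] z30 [0.5231 0.0637]
side blue [288.7 165.7] 211.5 z84 [0.5754 0.1577] z109 [0.5562 0.1344] z30 [0.6137 0.2041]
side yellow [222.4 166.6] 39.5 z84 [0.4212 0.3143] z109 [0.4062 0.2868] z30 [0.4513 0.3691]
side yellow [254.  152.8] 94.5 z84 [0.5405 0.2951] z109 [0.5222 0.2682] z30 [0.5769 0.349 ]
side green [221.3 162.4] 49.5 z84 [0.4319 0.3349] z109 [0.4165 0.3069] z30 [0.4625 0.3909]
[ 24  54 147]
```

{"api": "send_rows", "payload": {"increments": [{"dx":-0.92,"dy":-0.64,"dz":-0.08,"yaw":0.243,"claw":-1},{"dx":-0.92,"dy":-0.64,"dz":-0.08,"yaw":0.243,"claw":-1},{"dx":-0.92,"dy":-0.64,"dz":-0.08,"yaw":0.243,"claw":-1},{"dx":-0.92,"dy":-0.64,"dz":-0.08,"yaw":0.243,"claw":-1},{"dx":-0.92,"dy":-0.64,"dz":-0.08,"yaw":0.243,"claw":-1},{"dx":-0.92,"dy":-0.64,"dz":-0.08,"yaw":0.243,"claw":-1},{"dx":-0.92,"dy":-0.64,"dz":-0.08,"yaw":0.243,"claw":-1},{"dx":-0.92,"dy":-0.64,"dz":-0.08,"yaw":0.243,"claw":-1},{"dx":-0.92,"dy":-0.64,"dz":-0.08,"yaw":0.243,"claw":-1},{"dx":-0.92,"dy":-0.64,"dz":-0.08,"yaw":0.243,"claw":-1},{"dx":-0.92,"dy":-0.64,"dz":-0.08,"yaw":0.243,"claw":-1},{"dx":-0.92,"dy":-0.64,"dz":-0.08,"yaw":0.243,"claw":-1},{"dx":-0.92,"dy":-0.64,"dz":-0.08,"yaw":0.243,"claw":-1},{"dx":-0.92,"dy":-0.64,"dz":-0.08,"yaw":0.243,"claw":-1}]}}

```text
time: 1.9
tool_pos: [0.5442, 0.0908, 0.2714]
tool_rot: [0.0, 0.382, 0.924, 0.0]
contact_force: [-0.1, -0.4, -0.4]
gripper_width: 0.997
grasp_force: 0.0
```

```bash
python3 - <<'E'
from vis import *
import pickle
s=manip.state(); im=manip.grab_frame("wrist"); cv2.imwrite("pics/w1.png",im[:,:,::-1]); pickle.dump(s,open("pics/w1.pkl","wb"))
print(s["tool_pos"],toolR(s),s["contact_force"])
E
```

```text
[0.5442 0.0908 0.2714] [[-0.7075  0.7067  0.0001]
 [ 0.7067  0.7075  0.    ]
 [-0.      0.0001 -1.    ]] [-0.078  -0.4251 -0.3765]
```

View pics/w1.png

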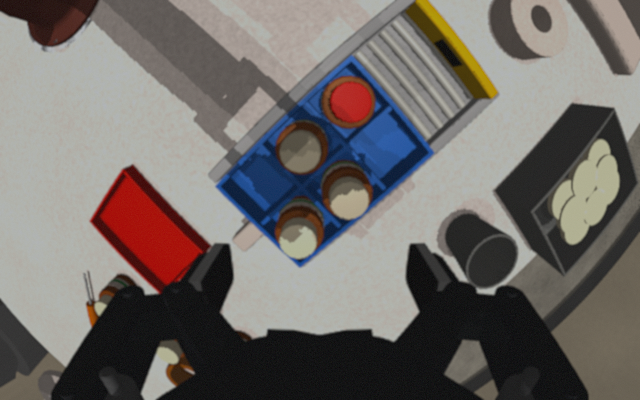

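The wrist view shows the crate rim corners at about (355,57), (432,152), (301,265) and (220,186). The red cap is at (349,102) and the empty cells are at (390,150) and (260,175). The stop is at the upper right.

```bash
cat >> vis.py <<'E'
def crate(im,s,z=.072):
    """centre, size, yaw of the +y axis (deg from world y) of the rim rectangle on plane z"""
    m=cv2.morphologyEx(mask(im,"blue"),cv2.MORPH_OPEN,np.ones((3,3)))
    c=np.vstack([x for x in blobs(m,200,1e6)])[:,0]
    p=plane("wrist",c,z,s)[:,:2]
    (cx,cy),(w,h),a=cv2.minAreaRect((p*1000).astype(np.float32)); b=cv2.boxPoints(((cx,cy),(w,h),a))
    if w>h: a-=90
    a=(a+90)%180-90
    return np.array([cx,cy])/1000,(w,h),a,b/1000
def inc(target,yawdeg=0,s=None):
    """units for send_rows from the present pose to a world target"""
    s=s or manip.state(); d=toolR(s).T@(np.asarray(target)-s["tool_pos"])/.5
    print("now",s["tool_pos"],"inc",d.round(3),"yaw",round(np.radians(yawdeg)/1.5,3))
E
python3 - <<'E'
from vis import *
import pickle
s=pickle.load(open("pics/w1.pkl","rb")); im=cv2.imread("pics/w1.png")[:,:,::-1].copy()
for z in(.06,.072,.08): print(z,crate(im,s,z))
m=mask(im,"yellow"); c=max(blobs(m,50,1e5),key=cv2.contourArea)[:,0]; p=plane("wrist",c,.07,s)
print("stop y",np.percentile(p[:,1],[2,5,25,50]))
h=cv2.cvtColor(im,cv2.COLOR_RGB2HSV)
for u in((349,102),(302,148),(346,197),(298,240)): print(h[u[1],u[0]],plane("wrist",u,.109,s)[0])
# tray from top+side
for n in("top","side"):
    t=cv2.imread(f"pics/{n}0.png")[:,:,::-1].copy(); c=max(blobs(mask(t,"red"),900,1e5),key=cv2.contourArea)[:,0]
    r=cv2.minAreaRect((plane(n,c,.03)[:,:2]*1000).astype(np.float32)); print(n,"tray",r)
inc([.585,.02,.30])
E
```

```text
0.06 (array([0.5516, 0.093 ]), (225.22845458984375, 152.0316619873047), -2.0933837890625, array([[ 0.4716, -0.0167],
       [ 0.6235, -0.0223],
       [ 0.6317,  0.2028],
       [ 0.4798,  0.2084]], dtype=float32))
0.072 (array([0.5497, 0.0947]), (217.61045837402344, 146.88941955566406), -2.0933914184570312, array([[ 0.4723, -0.0113],
       [ 0.6191, -0.0167],
       [ 0.627 ,  0.2008],
       [ 0.4802,  0.2062]], dtype=float32))
0.08 (array([0.5483, 0.0959]), (212.53179931640625, 143.46124267578125), -2.0934066772460938, array([[ 0.4728, -0.0077],
       [ 0.6161, -0.0129],
       [ 0.6239,  0.1994],
       [ 0.4805,  0.2047]], dtype=float32))
stop y [0.3017 0.3021 0.3041 0.3111]
[  1 200 181] [0.5139 0.1641 0.109 ]
[ 21  49 105] [0.5139 0.0989 0.109 ]
[ 23  48 179] [0.5819 0.0946 0.109 ]
[ 35  37 181] [0.5808 0.0237 0.109 ]
top tray ((426.8097229003906, -183.71875), (119.34910583496094, 168.9142303466797), 87.47808074951172)
side tray ((423.80517578125, -188.52285766601562), (129.23431396484375, 178.24691772460938), 87.4964370727539)
now [0.5443 0.0906 0.2714] inc [-0.157 -0.042 -0.057] yaw 0.0
```

{"api": "send_rows", "payload": {"increments": [{"dx":0.147,"dy":0.068,"dz":0.14,"claw":-1},{"dx":0.147,"dy":0.068,"dz":0.14,"claw":-1},{"dx":0.147,"dy":0.068,"dz":0.14,"claw":-1},{"dx":0.147,"dy":0.068,"dz":0.14,"claw":-1}]}}

```text
invalid input
```

```bash
cat >> vis.py <<'E'
def capblob(im,s,what,near,z):
    """centre of the cap top nearest to world xy: contour cast onto plane z, circle by smallest enclosing"""
    m=cv2.morphologyEx(mask(im,what),cv2.MORPH_OPEN,np.ones((3,3))); out=[]
    for c in blobs(m,150,20000):
        p=plane("wrist",c[:,0],z,s)[:,:2]; (x,y),r=cv2.minEnclosingCircle((p*1000).astype(np.float32)); out.append((np.hypot(x/1e3-near[0],y/1e3-near[1]),x,y,r,cen(c)))
    return min(out,key=lambda t:t[0])
E
python3 - <<'E'
from vis import *
import pickle
s=manip.state(); im=manip.grab_frame("wrist"); cv2.imwrite("pics/w2.png",im[:,:,::-1]); pickle.dump(s,open("pics/w2.pkl","wb"))
s1=pickle.load(open("pics/w1.pkl","rb")); i1=cv2.imread("pics/w1.png")[:,:,::-1].copy()
r=[]
for i,t in((i1,s1),(im,s)):
    b=capblob(i,t,"red",(.516,.166),.109); print(b); o,d=ray("wrist",b[4],t); r.append((o,d[0]))
print("red tri (cap centroid)",tri(r)); 
c=crate(im,s); print(c)
inc([.5165,.1665,.085])
E
```

```text
(np.float64(0.0013912882824507478), 514.7775268554688, 165.3357391357422, 20.90555191040039, array([350.5301, 101.7025]))
(np.float64(0.001302591123758173), 514.889892578125, 165.3185272216797, 20.994213104248047, array([350.5982, 101.4611]))
red tri (cap centroid) (array([0.5114, 0.162 , 0.156 ]), np.float64(1.132960765814723e-05))
(array([0.5496, 0.0945]), (217.53237915039062, 146.85733032226562), -2.0313186645507812, array([[ 0.4724, -0.0116],
       [ 0.6191, -0.0168],
       [ 0.6269,  0.2006],
       [ 0.4801,  0.2058]], dtype=float32))
now [0.5444 0.0904 0.2713] inc [0.147 0.068 0.373] yaw 0.0
```

{"api": "send_rows", "payload": {"increments": [{"dx":0.147,"dy":0.068,"dz":0.14,"yaw":0,"claw":-1},{"dx":0.147,"dy":0.068,"dz":0.14,"yaw":0,"claw":-1},{"dx":0.147,"dy":0.068,"dz":0.14,"yaw":0,"claw":-1},{"dx":0.147,"dy":0.068,"dz":0.14,"yaw":0,"claw":-1}]}}

```text
time: 2.5
tool_pos: [0.5173, 0.1658, 0.2023]
tool_rot: [0.001, 0.383, 0.924, 0.0]
contact_force: [0.4, -0.6, 0.6]
gripper_width: 1.001
grasp_force: 0.0
```

```bash
python3 - <<'E'
from vis import *
import pickle
s=manip.state(); im=manip.grab_frame("wrist"); cv2.imwrite("pics/w2.png",im[:,:,::-1]); pickle.dump(s,open("pics/w2.pkl","wb"))
s1=pickle.load(open("pics/w1.pkl","rb")); i1=cv2.imread("pics/w1.png")[:,:,::-1].copy()
r=[]
for i,t in((i1,s1),(im,s)):
    b=capblob(i,t,"red",(.516,.166),.109); print(b); o,d=ray("wrist",b[4],t); r.append((o,d[0]))
print("red tri (cap centroid)",tri(r)); 
inc([.5152,.1655,.085])
E
```

```text
(np.float64(0.0013903494627056357), 514.7780151367188, 165.33680725097656, 20.905494689941406, array([350.5301, 101.7025]))
(np.float64(0.0018360360200932607), 514.1728515625, 165.81956481933594, 20.05611228942871, array([314.0452, 191.6055]))
red tri (cap centroid) (array([0.5145, 0.1653, 0.107 ]), np.float64(0.0004487769383061528))
now [0.5178 0.1655 0.2029] inc [ 0.004 -0.004  0.236] yaw 0.0
```

{"api": "send_rows", "payload": {"increments": [{"dx":0.006,"dy":-0.003,"dz":0.1,"yaw":0,"claw":-1},{"dx":0.006,"dy":-0.003,"dz":0.19,"yaw":0,"claw":-1},{"dx":0.006,"dy":-0.003,"dz":0.236,"yaw":0,"claw":-1},{"dx":0.006,"dy":-0.003,"dz":0.236,"yaw":0,"claw":-1},{"dx":0.006,"dy":-0.003,"dz":0.236,"yaw":0,"claw":1},{"dx":0.006,"dy":-0.003,"dz":0.236,"yaw":0,"claw":1},{"dx":0.006,"dy":-0.003,"dz":0.236,"yaw":0,"claw":1},{"dx":0.006,"dy":-0.003,"dz":0.236,"yaw":0,"claw":1},{"dx":0.006,"dy":-0.003,"dz":0.236,"yaw":0,"claw":1},{"dx":0.006,"dy":-0.003,"dz":0.236,"yaw":0,"claw":1}]}}

```text
time: 3.8
tool_pos: [0.5148, 0.167, 0.0855]
tool_rot: [0.001, 0.383, 0.924, 0.001]
contact_force: [-2.6, -1.7, 5.9]
gripper_width: 0.469
grasp_force: 60.0
```

{"api": "send_rows", "payload": {"increments": [{"dx":0,"dy":0,"dz":-0.1,"yaw":0,"claw":1},{"dx":0,"dy":0,"dz":-0.2,"yaw":0,"claw":1},{"dx":0,"dy":0,"dz":-0.27,"yaw":0,"claw":1},{"dx":-0.371,"dy":-0.625,"dz":-0.27,"yaw":0,"claw":1},{"dx":-0.371,"dy":-0.625,"dz":-0.27,"yaw":0,"claw":1},{"dx":-0.371,"dy":-0.625,"dz":-0.27,"yaw":0,"claw":1},{"dx":-0.371,"dy":-0.625,"dz":-0.27,"yaw":0,"claw":1},{"dx":-0.371,"dy":-0.625,"dz":-0.27,"yaw":0,"claw":1},{"dx":-0.371,"dy":-0.625,"dz":-0.27,"yaw":0,"claw":1},{"dx":-0.371,"dy":-0.625,"dz":-0.27,"yaw":0,"claw":1},{"dx":-0.371,"dy":-0.625,"dz":-0.27,"yaw":0,"claw":1},{"dx":-0.371,"dy":-0.625,"dz":-0.17,"yaw":0,"claw":1},{"dx":-0.371,"dy":-0.625,"dz":-0.07,"yaw":0,"claw":1},{"dx":-0.371,"dy":-0.625,"dz":0.0,"yaw":0,"claw":1},{"dx":-0.371,"dy":-0.625,"dz":0.03,"yaw":0,"claw":1},{"dx":-0.371,"dy":-0.625,"dz":0.037,"yaw":0,"claw":1},{"dx":-0.371,"dy":-0.625,"dz":0.037,"yaw":0,"claw":1}]}}

```text
time: 5.92
tool_pos: [0.4245, -0.1852, 0.0662]
tool_rot: [0.001, 0.383, 0.924, -0.0]
contact_force: [0.8, -0.1, -1.6]
gripper_width: 0.472
grasp_force: 62.4
```

```bash
python3 - <<'E'
from vis import *
im=manip.grab_frame("top"); cv2.imwrite("pics/t3.png",cv2.resize(im[120:300,180:520,::-1],None,fx=2,fy=2))
E
```

```text
(no output)
```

View pics/t3.png

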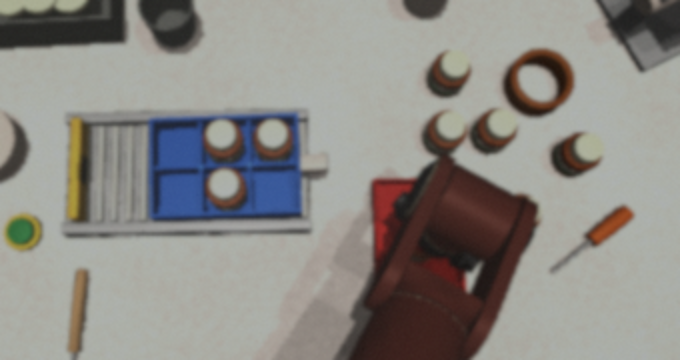

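The crop shows the red jar's cell now empty and the arm over the tray. Five spares are at about (450,75), (445,130), (495,128), (580,152) and one hidden under the arm. Releasing and going to look at the spares.

{"api": "send_rows", "payload": {"increments": [{"dx":0,"dy":0,"dz":0,"yaw":0,"claw":-1},{"dx":0,"dy":0,"dz":0,"yaw":0,"claw":-1},{"dx":0,"dy":0,"dz":0,"yaw":0,"claw":-1},{"dx":0,"dy":0,"dz":0,"yaw":0,"claw":-1},{"dx":0,"dy":0,"dz":-0.08,"yaw":0,"claw":-1},{"dx":0,"dy":0,"dz":-0.2,"yaw":0,"claw":-1},{"dx":0,"dy":0,"dz":-0.32,"yaw":0,"claw":-1},{"dx":-0.41,"dy":0,"dz":-0.43,"yaw":0,"claw":-1},{"dx":-0.41,"dy":0,"dz":-0.43,"yaw":0,"claw":-1},{"dx":-0.41,"dy":0,"dz":-0.43,"yaw":0,"claw":-1},{"dx":-0.41,"dy":0,"dz":-0.43,"yaw":0,"claw":-1},{"dx":-0.41,"dy":0,"dz":-0.43,"yaw":0,"claw":-1},{"dx":-0.41,"dy":0,"dz":-0.43,"yaw":0,"claw":-1}]}}

```text
time: 7.6
tool_pos: [0.5676, -0.3294, 0.2791]
tool_rot: [-0.001, 0.383, 0.924, 0.0]
contact_force: [-0.4, -0.3, -0.3]
gripper_width: 0.997
grasp_force: 0.0
```

```bash
python3 - <<'E'
from vis import *
import pickle
s=manip.state(); im=manip.grab_frame("wrist"); cv2.imwrite("pics/w4.png",im[:,:,::-1]); pickle.dump(s,open("pics/w4.pkl","wb"))
print(s["tool_pos"])
for c in blobs(cv2.morphologyEx(mask(im,"cream"),cv2.MORPH_OPEN,np.ones((3,3))),150,20000):
    p=plane("wrist",c[:,0],.084,s)[:,:2]; print(cen(c).round(),cv2.minEnclosingCircle((p*1000).astype(np.float32)))
c=max(blobs(mask(im,"red"),900,1e5),key=cv2.contourArea); print("tray",cv2.minAreaRect((plane("wrist",c[:,0],.03,s)[:,:2]*1000).astype(np.float32)))
E
```

```text
[ 0.5676 -0.3294  0.2791]
[240. 220.] ((544.2686767578125, -435.6408996582031), 19.203798294067383)
[431. 192.] ((679.1821899414062, -250.87493896484375), 20.232275009155273)
[394. 120.] ((585.8574829101562, -236.5506134033203), 19.677335739135742)
tray ((480.97442626953125, -186.389892578125), (124.1190185546875, 77.13943481445312), 87.59039306640625)
```

View pics/w4.png

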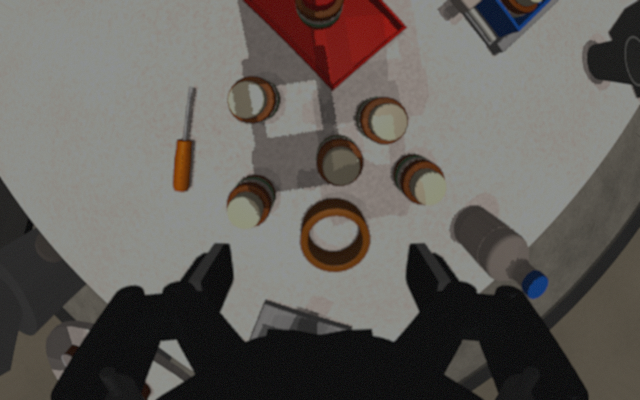

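The wrist view shows all five spare caps, at about (252,98), (385,120), (339,162), (428,187) and (243,212). The tape roll is at (335,235) and the red jar stands in the tray at (318,8). I'll take the (385,120) jar first.

{"api": "send_rows", "payload": {"increments": [{"dx":0.105,"dy":0.158,"dz":0.2,"yaw":0,"claw":-1},{"dx":0.105,"dy":0.158,"dz":0.2,"yaw":0,"claw":-1},{"dx":0.105,"dy":0.158,"dz":0.2,"yaw":0,"claw":-1},{"dx":0.105,"dy":0.158,"dz":0.2,"yaw":0,"claw":-1},{"dx":0.105,"dy":0.158,"dz":0.2,"yaw":0,"claw":-1}]}}

```text
time: 8.28
tool_pos: [0.5878, -0.2385, 0.1823]
tool_rot: [0.002, 0.383, 0.924, -0.0]
contact_force: [-0.6, 0.2, -0.1]
gripper_width: 0.997
grasp_force: 0.0
```

```bash
cat > look.py <<'E'
from vis import *
import pickle,sys
near=[float(a) for a in sys.argv[1:3]]; prev=sys.argv[3]; name=sys.argv[4]
s=manip.state(); im=manip.grab_frame("wrist"); cv2.imwrite(f"pics/{name}.png",im[:,:,::-1]); pickle.dump(s,open(f"pics/{name}.pkl","wb"))
r=[]
for i,t in((cv2.imread(f"pics/{prev}.png")[:,:,::-1].copy(),pickle.load(open(f"pics/{prev}.pkl","rb"))),(im,s)):
    b=capblob(i,t,"cream",near,.084); print([np.round(x,4) for x in b]); o,d=ray("wrist",b[4],t); r.append((o,d[0]))
print("tri",tri(r)); inc([b[1]/1e3,b[2]/1e3,.060])
E
python3 look.py .586 -.2365 w4 w5
```

```text
[np.float64(0.0001), np.float64(585.8618), np.float64(-236.5513), np.float64(19.6775), array([393.5052, 120.1725])]
[np.float64(0.0763), np.float64(587.5378), np.float64(-312.778), np.float64(19.878), array([259.5554, 255.5873])]
tri (array([ 0.5624, -0.2484,  0.21  ]), np.float64(0.000952517550832705))
now [ 0.5879 -0.2387  0.1824] inc [-0.104 -0.105  0.245] yaw 0.0
```

```bash
python3 - <<'E'
import cv2
im=cv2.imread("pics/w5.png"); h=cv2.cvtColor(im,cv2.COLOR_BGR2HSV)
for u in((315,191),(305,185),(325,200),(260,255),(315,120),(450,60),(200,150),(120,60),(380,230)): print(u,h[u[1],u[0]])
cv2.imwrite("pics/w5c.png",im)
E
```

```text
(315, 191) [19 55 88]
(305, 185) [21 54 89]
(325, 200) [21 50 86]
(260, 255) [ 33  43 143]
(315, 120) [ 13  27 132]
(450, 60) [ 60   6 157]
(200, 150) [10 37 83]
(120, 60) [ 30  10 154]
(380, 230) [ 10 181  45]
```

View pics/w5c.png

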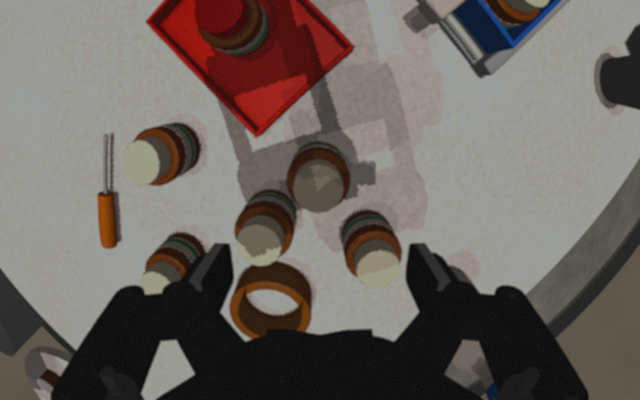

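The cap under the tool at (318,180) is now shaded by the arm, so I'll widen the mask.

```bash
sed -i 's/"cream":.*(V>120),$/"cream":(H>=15)\&(H<40)\&(S>=35)\&(S<120)\&(V>60),/' vis.py; python3 - <<'E'
from vis import *
import pickle
r=[]
for n in("w4","w5"):
    s=pickle.load(open(f"pics/{n}.pkl","rb")); im=cv2.imread(f"pics/{n}.png")[:,:,::-1].copy()
    b=capblob(im,s,"cream",(.586,-.2365),.084); print([np.round(x,4) for x in b]); o,d=ray("wrist",b[4],s); r.append((o,d[0]))
print(tri(r)); inc([b[1]/1e3,b[2]/1e3,.060])
E
```

```text
[np.float64(0.0007), np.float64(585.549), np.float64(-236.0097), np.float64(21.5193), array([393.143 , 119.9556])]
[np.float64(0.0024), np.float64(584.1657), np.float64(-234.8772), np.float64(22.258), array([317.7525, 186.1051])]
(array([ 0.5839, -0.2328,  0.0931]), np.float64(0.0015163221080755325))
now [ 0.5879 -0.2387  0.1824] inc [ 0.012 -0.     0.245] yaw 0.0
```

{"api": "send_rows", "payload": {"increments": [{"dx":0.01,"dy":0,"dz":0.11,"yaw":0,"claw":-1},{"dx":0.01,"dy":0,"dz":0.2,"yaw":0,"claw":-1},{"dx":0.01,"dy":0,"dz":0.245,"yaw":0,"claw":-1},{"dx":0.01,"dy":0,"dz":0.245,"yaw":0,"claw":-1},{"dx":0.01,"dy":0,"dz":0.245,"yaw":0,"claw":1},{"dx":0.01,"dy":0,"dz":0.245,"yaw":0,"claw":1},{"dx":0.01,"dy":0,"dz":0.245,"yaw":0,"claw":1},{"dx":0.01,"dy":0,"dz":0.245,"yaw":0,"claw":1},{"dx":0.01,"dy":0,"dz":0.245,"yaw":0,"claw":1},{"dx":0.01,"dy":0,"dz":0.245,"yaw":0,"claw":1},{"dx":0.01,"dy":0,"dz":0.15,"yaw":0,"claw":1},{"dx":0.01,"dy":0,"dz":0.03,"yaw":0,"claw":1},{"dx":0.01,"dy":0,"dz":-0.09,"yaw":0,"claw":1}]}}

```text
time: 9.95
tool_pos: [0.5829, -0.2332, 0.2259]
tool_rot: [-0.001, 0.383, 0.924, 0.0]
contact_force: [0.6, -0.5, -2.1]
gripper_width: 0.475
grasp_force: 61.2
```

{"api": "send_rows", "payload": {"increments": [{"dx":0.515,"dy":0.405,"dz":-0.085,"yaw":0,"claw":1},{"dx":0.515,"dy":0.405,"dz":-0.085,"yaw":0,"claw":1},{"dx":0.515,"dy":0.405,"dz":-0.085,"yaw":0,"claw":1},{"dx":0.515,"dy":0.405,"dz":-0.085,"yaw":0,"claw":1},{"dx":0.515,"dy":0.405,"dz":-0.085,"yaw":0,"claw":1},{"dx":0.515,"dy":0.405,"dz":-0.085,"yaw":0,"claw":1},{"dx":0.515,"dy":0.405,"dz":-0.085,"yaw":0,"claw":1},{"dx":0.515,"dy":0.405,"dz":-0.085,"yaw":0,"claw":1}]}}

```text
time: 10.95
tool_pos: [0.5449, 0.0904, 0.2667]
tool_rot: [-0.0, 0.384, 0.923, -0.0]
contact_force: [-0.5, 0.3, -2.2]
gripper_width: 0.473
grasp_force: 61.3
```

```bash
cat > lookc.py <<'E'
from vis import *
import pickle,sys
name=sys.argv[1]; s=manip.state(); im=manip.grab_frame("wrist"); cv2.imwrite(f"pics/{name}.png",im[:,:,::-1]); pickle.dump(s,open(f"pics/{name}.pkl","wb"))
c,wh,a,b=crate(im,s); print(c,wh,a); t=np.radians(-a); ex=np.array([np.cos(t),-np.sin(t)]); ey=np.array([np.sin(t),np.cos(t)])
print("w",s["gripper_width"],s["grasp_force"])
for i in range(6):
    p=c+ex*(-.0355 if i<3 else .0355)+ey*(i%3-1)*.071; print("cell",i,p,end=" "); inc([*p,.087],s=s)
E
python3 lookc.py w6
```

```text
[0.5479 0.0947] (217.7658233642578, 146.0022735595703) -1.239532470703125
w 0.473276700969555 61.323992013931274
cell 0 [0.5109 0.0245] now [0.5449 0.0904 0.2667] inc [-0.045 -0.141  0.36 ] yaw 0.0
cell 1 [0.5124 0.0955] now [0.5449 0.0904 0.2667] inc [ 0.053 -0.039  0.359] yaw 0.0
cell 2 [0.514  0.1664] now [0.5449 0.0904 0.2667] inc [0.151 0.064 0.359] yaw 0.0
cell 3 [0.5819 0.0229] now [0.5449 0.0904 0.2667] inc [-0.148 -0.042  0.359] yaw 0.0
cell 4 [0.5834 0.0939] now [0.5449 0.0904 0.2667] inc [-0.049  0.06   0.359] yaw 0.0
cell 5 [0.5849 0.1649] now [0.5449 0.0904 0.2667] inc [0.049 0.162 0.359] yaw 0.0
```

View pics/w6.png

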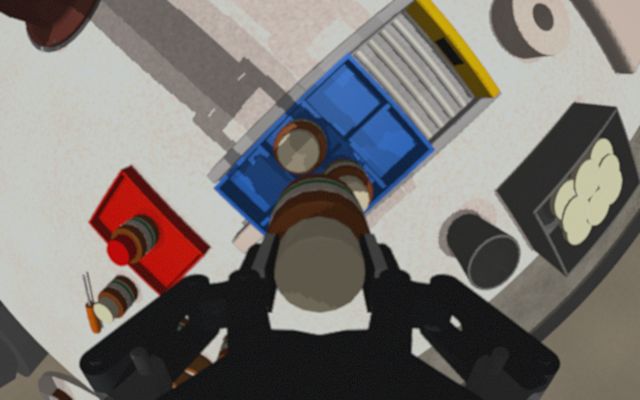

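Held jar at (320,260) hides the crate's lower corner; the near empty cells (2 at (345,90), 5 at (385,140)) are visible. Refining the crate pose by edge lines.

```bash
cat >> vis.py <<'E'
def crate2(im,s,z=.072):
    """crate pose from robust lines along the four rim edges"""
    c,wh,a,b=crate(im,s,z)
    m=cv2.morphologyEx(mask(im,"blue"),cv2.MORPH_OPEN,np.ones((3,3)))
    k=np.vstack(blobs(m,200,1e6))[:,0]; p=plane("wrist",k,z,s)[:,:2]*1000; b=b*1000; out=[]
    for i in range(4):
        A,B=b[i],b[(i+1)%4]; u=(B-A)/np.linalg.norm(B-A); n=np.array([-u[1],u[0]]); q=p[np.abs((p-A)@n)<5]
        vx,vy,x,y=cv2.fitLine(q.astype(np.float32),cv2.DIST_HUBER,0,.01,.01).ravel()
        ang=np.degrees(np.arctan2(vy,vx)); L=abs(u[1])>.7
        out.append(("long" if L else "short",len(q),round(float((ang+90)%180-90) if not L else float((ang)%180-90),2),np.round([x,y],1)))
    return out
E
python3 - <<'E'
from vis import *
import pickle
for n in("w1","w2","w6"):
    s=pickle.load(open(f"pics/{n}.pkl","rb")); im=cv2.imread(f"pics/{n}.png")[:,:,::-1].copy()
    print(n,crate(im,s)[3].tolist()); print(*crate2(im,s),sep="\n")
    m=mask(im,"yellow"); c=max(blobs(m,50,1e5),key=cv2.contourArea)[:,0]; p=plane("wrist",c,.07,s)*1000
    q=p[p[:,1]<np.percentile(p[:,1],40)]; print("stop",cv2.fitLine(q[:,:2].astype(np.float32),cv2.DIST_HUBER,0,.01,.01).ravel())
E
```

```text
w1 [[0.4722806513309479, -0.01130693033337593], [0.6190724968910217, -0.016672654077410698], [0.6270216107368469, 0.2007931023836136], [0.4802297353744507, 0.2061588317155838]]
('short', 65, -1.74, array([523.6, -12.5], dtype=float32))
('long', 115, -2.19, array([622.7, 111.8], dtype=float32))
('short', 105, -2.18, array([553.4, 202.3], dtype=float32))
('long', 146, -2.0, array([477.2,  99.6], dtype=float32))
stop [  0.9995  -0.0309 567.9402 303.582 ]
w2 [[0.47062522172927856, -0.011342956684529781], [0.6186195611953735, -0.016830138862133026], [0.6267181634902954, 0.20159617066383362], [0.47872382402420044, 0.20708335936069489]]
('short', 37, -2.14, array([518.6, -12.1], dtype=float32))
('long', 81, -2.3, array([624.4, 154.8], dtype=float32))
('short', 122, -2.35, array([521.2, 204.8], dtype=float32))
('long', 166, -1.82, array([475.9, 108.2], dtype=float32))
stop [  0.9994  -0.0358 554.7067 304.2028]
w6 [[0.47258204221725464, -0.012590339407324791], [0.6185500621795654, -0.01574861817061901], [0.6232607364654541, 0.20196612179279327], [0.4772927165031433, 0.2051243931055069]]
('short', 54, -1.14, array([518.7, -13.1], dtype=float32))
('long', 70, -1.0, array([621.6, 155.4], dtype=float32))
('short', 104, -0.81, array([556.6, 202.1], dtype=float32))
('long', 150, -1.12, array([475.8, 100.2], dtype=float32))
stop [  0.9995  -0.0311 567.8658 302.9745]
```

{"api": "send_rows", "payload": {"increments": [{"dx":0.151,"dy":0.064,"dz":0.1,"yaw":0,"claw":1},{"dx":0.151,"dy":0.064,"dz":0.17,"yaw":0,"claw":1},{"dx":0.151,"dy":0.064,"dz":0.22,"yaw":0,"claw":1},{"dx":0.151,"dy":0.064,"dz":0.22,"yaw":0,"claw":1},{"dx":0.151,"dy":0.064,"dz":0.26,"yaw":0,"claw":1},{"dx":0.151,"dy":0.064,"dz":0.29,"yaw":0,"claw":1}]}}

```text
time: 11.75
tool_pos: [0.5151, 0.1671, 0.1224]
tool_rot: [0.001, 0.384, 0.923, 0.0]
contact_force: [-0.1, -0.1, -2.3]
gripper_width: 0.471
grasp_force: 61.3
```

{"api": "send_rows", "payload": {"increments": [{"dx":0,"dy":0,"dz":0.03,"yaw":0,"claw":1},{"dx":0,"dy":0,"dz":0.055,"yaw":0,"claw":1},{"dx":0,"dy":0,"dz":0.069,"yaw":0,"claw":1},{"dx":0,"dy":0,"dz":0.069,"yaw":0,"claw":1}]}}

```text
time: 12.25
tool_pos: [0.5138, 0.1677, 0.0872]
tool_rot: [-0.0, 0.383, 0.924, -0.0]
contact_force: [0.7, 0.7, -2.1]
gripper_width: 0.472
grasp_force: 61.3
```

{"api": "send_rows", "payload": {"increments": [{"dx":0,"dy":0,"dz":0,"yaw":0,"claw":-1},{"dx":0,"dy":0,"dz":0,"yaw":0,"claw":-1},{"dx":0,"dy":0,"dz":0,"yaw":0,"claw":-1},{"dx":0,"dy":0,"dz":0,"yaw":0,"claw":-1},{"dx":0,"dy":0,"dz":-0.1,"yaw":0,"claw":-1},{"dx":0,"dy":0,"dz":-0.22,"yaw":0,"claw":-1},{"dx":0,"dy":0,"dz":-0.34,"yaw":0,"claw":-1}]}}

```text
time: 13.12
tool_pos: [0.5138, 0.1677, 0.2595]
tool_rot: [-0.0, 0.383, 0.924, -0.0]
contact_force: [1.1, 0.2, 0.3]
gripper_width: 0.999
grasp_force: 0.0
```

```bash
python3 - <<'E'
from vis import *
s=manip.state(); print(s["tool_pos"]); inc([.68,-.25,.25],s=s)
im=manip.grab_frame("top")
for c in blobs(mask(im,"cream"),30,600):
    u=cen(c); 
    if 240<u[0]<500 and 130<u[1]<245: print(u.round(1),cv2.contourArea(c),plane("top",u,.08)[0][:2])
E
```

```text
[0.5138 0.1677 0.2595]
now [0.5138 0.1677 0.2595] inc [-0.826 -0.355  0.019] yaw 0.0
[289.8 212.3] 114.0 [0.5138 0.0986]
[473.7 192.4] 37.0 [ 0.5427 -0.433 ]
```

{"api": "send_rows", "payload": {"increments": [{"dx":-0.617,"dy":-0.794,"dz":0,"yaw":0,"claw":-1},{"dx":-0.617,"dy":-0.794,"dz":0,"yaw":0,"claw":-1},{"dx":-0.617,"dy":-0.794,"dz":0,"yaw":0,"claw":-1},{"dx":-0.617,"dy":-0.794,"dz":0,"yaw":0,"claw":-1},{"dx":-0.617,"dy":-0.794,"dz":0.0,"yaw":0,"claw":-1},{"dx":-0.617,"dy":-0.794,"dz":0.0,"yaw":0,"claw":-1},{"dx":-0.617,"dy":-0.794,"dz":0.0,"yaw":0,"claw":-1},{"dx":-0.617,"dy":-0.794,"dz":0.16,"yaw":0,"claw":-1},{"dx":-0.617,"dy":-0.794,"dz":0.16,"yaw":0,"claw":-1},{"dx":-0.617,"dy":-0.794,"dz":0.16,"yaw":0,"claw":-1},{"dx":-0.617,"dy":-0.794,"dz":0.16,"yaw":0,"claw":-1},{"dx":-0.617,"dy":-0.794,"dz":0.16,"yaw":0,"claw":-1}]}}

```text
time: 14.68
tool_pos: [0.4523, -0.3309, 0.18]
tool_rot: [0.002, 0.382, 0.924, -0.001]
contact_force: [-0.4, -0.0, 0.4]
gripper_width: 0.999
grasp_force: 0.0
```

```bash
python3 look.py .453 -.333 w4 w7
```

```text
[np.float64(0.0041), np.float64(455.9495), np.float64(-330.2174), np.float64(20.6965), array([241.9537,  99.6549])]
[np.float64(0.0036), np.float64(453.8193), np.float64(-329.5363), np.float64(22.1764), array([320.5766, 192.766 ])]
tri (array([ 0.4537, -0.3312,  0.0836]), np.float64(0.002230804777600614))
now [ 0.4523 -0.3308  0.1799] inc [0.    0.004 0.24 ] yaw 0.0
```

View pics/w7.png

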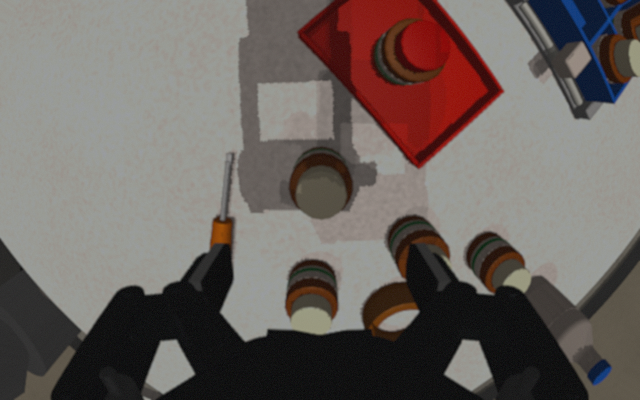

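The shaded cap is at (320,193), right under the tool. The screwdriver to the left is low, so it won't get in the way.

{"api": "send_rows", "payload": {"increments": [{"dx":0,"dy":0.003,"dz":0.11,"yaw":0,"claw":-1},{"dx":0,"dy":0.003,"dz":0.2,"yaw":0,"claw":-1},{"dx":0,"dy":0.003,"dz":0.24,"yaw":0,"claw":-1},{"dx":0,"dy":0.003,"dz":0.24,"yaw":0,"claw":-1},{"dx":0,"dy":0.003,"dz":0.24,"yaw":0,"claw":1},{"dx":0,"dy":0.003,"dz":0.24,"yaw":0,"claw":1},{"dx":0,"dy":0.003,"dz":0.24,"yaw":0,"claw":1},{"dx":0,"dy":0.003,"dz":0.24,"yaw":0,"claw":1},{"dx":0,"dy":0.003,"dz":0.24,"yaw":0,"claw":1},{"dx":0,"dy":0.003,"dz":0.24,"yaw":0,"claw":1},{"dx":0,"dy":0.003,"dz":0.15,"yaw":0,"claw":1},{"dx":0,"dy":0.003,"dz":0.03,"yaw":0,"claw":1},{"dx":0,"dy":0.003,"dz":-0.09,"yaw":0,"claw":1}]}}

```text
time: 16.35
tool_pos: [0.4516, -0.3295, 0.2237]
tool_rot: [-0.001, 0.383, 0.924, 0.0]
contact_force: [0.2, -0.6, -3.1]
gripper_width: 0.473
grasp_force: 61.6
```

{"api": "send_rows", "payload": {"increments": [{"dx":0.464,"dy":0.723,"dz":-0.09,"yaw":0,"claw":1},{"dx":0.464,"dy":0.723,"dz":-0.09,"yaw":0,"claw":1},{"dx":0.464,"dy":0.723,"dz":-0.09,"yaw":0,"claw":1},{"dx":0.464,"dy":0.723,"dz":-0.09,"yaw":0,"claw":1},{"dx":0.464,"dy":0.723,"dz":-0.09,"yaw":0,"claw":1},{"dx":0.464,"dy":0.723,"dz":-0.09,"yaw":0,"claw":1},{"dx":0.464,"dy":0.723,"dz":-0.09,"yaw":0,"claw":1},{"dx":0.464,"dy":0.723,"dz":-0.09,"yaw":0,"claw":1},{"dx":0.464,"dy":0.723,"dz":-0.09,"yaw":0,"claw":1}]}}

```text
time: 17.48
tool_pos: [0.5437, 0.0893, 0.2671]
tool_rot: [-0.0, 0.383, 0.924, -0.001]
contact_force: [-0.2, -0.3, -2.4]
gripper_width: 0.475
grasp_force: 61.9
```

```bash
python3 lookc.py w8; python3 - <<'E'
from vis import *
import pickle
s=pickle.load(open("pics/w8.pkl","rb")); im=cv2.imread("pics/w8.png")[:,:,::-1].copy(); print(*crate2(im,s),sep="\n")
E
```

```text
[0.5479 0.0945] (218.28062438964844, 146.2880859375) -1.4024276733398438
w 0.4754047153415927 61.948002576828
cell 0 [0.5107 0.0244] now [0.5437 0.0893 0.2671] inc [-0.045 -0.138  0.36 ] yaw 0.0
cell 1 [0.5124 0.0954] now [0.5437 0.0893 0.2671] inc [ 0.053 -0.035  0.36 ] yaw 0.0
cell 2 [0.5142 0.1664] now [0.5437 0.0893 0.2671] inc [0.151 0.068 0.36 ] yaw 0.0
cell 3 [0.5817 0.0227] now [0.5437 0.0893 0.2671] inc [-0.148 -0.04   0.36 ] yaw 0.0
cell 4 [0.5834 0.0937] now [0.5437 0.0893 0.2671] inc [-0.05   0.063  0.36 ] yaw 0.0
cell 5 [0.5851 0.1647] now [0.5437 0.0893 0.2671] inc [0.048 0.166 0.36 ] yaw 0.0
('short', 57, -0.92, array([515. , -12.9], dtype=float32))
('long', 72, -1.11, array([621.6, 157.2], dtype=float32))
('short', 105, -0.76, array([534.2, 202.5], dtype=float32))
('long', 148, -1.11, array([475.9, 114.9], dtype=float32))
```

Crate unchanged; the jar goes to cell 5.

{"api": "send_rows", "payload": {"increments": [{"dx":0.048,"dy":0.165,"dz":0.1,"yaw":0,"claw":1},{"dx":0.048,"dy":0.165,"dz":0.15,"yaw":0,"claw":1},{"dx":0.048,"dy":0.165,"dz":0.2,"yaw":0,"claw":1},{"dx":0.048,"dy":0.165,"dz":0.22,"yaw":0,"claw":1},{"dx":0.048,"dy":0.165,"dz":0.26,"yaw":0,"claw":1},{"dx":0.048,"dy":0.165,"dz":0.29,"yaw":0,"claw":1}]}}

```text
time: 18.27
tool_pos: [0.5859, 0.1641, 0.1225]
tool_rot: [0.0, 0.384, 0.923, 0.0]
contact_force: [0.1, 0.3, -2.4]
gripper_width: 0.469
grasp_force: 62.3
```

{"api": "send_rows", "payload": {"increments": [{"dx":0,"dy":0,"dz":0.03,"yaw":0,"claw":1},{"dx":0,"dy":0,"dz":0.055,"yaw":0,"claw":1},{"dx":0,"dy":0,"dz":0.069,"yaw":0,"claw":1},{"dx":0,"dy":0,"dz":0.069,"yaw":0,"claw":1}]}}

```text
time: 18.77
tool_pos: [0.5853, 0.1649, 0.0877]
tool_rot: [-0.0, 0.383, 0.924, -0.0]
contact_force: [-0.5, 0.5, -1.9]
gripper_width: 0.471
grasp_force: 62.3
```

{"api": "send_rows", "payload": {"increments": [{"dx":0,"dy":0,"dz":0,"yaw":0,"claw":-1},{"dx":0,"dy":0,"dz":0,"yaw":0,"claw":-1},{"dx":0,"dy":0,"dz":0,"yaw":0,"claw":-1},{"dx":0,"dy":0,"dz":0,"yaw":0,"claw":-1},{"dx":0,"dy":0,"dz":-0.1,"yaw":0,"claw":-1},{"dx":0,"dy":0,"dz":-0.22,"yaw":0,"claw":-1},{"dx":0,"dy":0,"dz":-0.34,"yaw":0,"claw":-1}]}}

```text
time: 19.65
tool_pos: [0.5853, 0.1648, 0.26]
tool_rot: [-0.0, 0.383, 0.924, -0.0]
contact_force: [0.2, -0.2, -0.0]
gripper_width: 0.999
grasp_force: 0.0
```

{"api": "send_rows", "payload": {"increments": [{"dx":-0.679,"dy":-0.673,"dz":0,"yaw":0,"claw":-1},{"dx":-0.679,"dy":-0.673,"dz":0,"yaw":0,"claw":-1},{"dx":-0.679,"dy":-0.673,"dz":0,"yaw":0,"claw":-1},{"dx":-0.679,"dy":-0.673,"dz":0,"yaw":0,"claw":-1},{"dx":-0.679,"dy":-0.673,"dz":0,"yaw":0,"claw":-1},{"dx":-0.679,"dy":-0.673,"dz":0,"yaw":0,"claw":-1},{"dx":-0.679,"dy":-0.673,"dz":0.16,"yaw":0,"claw":-1},{"dx":-0.679,"dy":-0.673,"dz":0.16,"yaw":0,"claw":-1},{"dx":-0.679,"dy":-0.673,"dz":0.16,"yaw":0,"claw":-1},{"dx":-0.679,"dy":-0.673,"dz":0.16,"yaw":0,"claw":-1},{"dx":-0.679,"dy":-0.673,"dz":0.16,"yaw":0,"claw":-1}]}}

```text
time: 21.02
tool_pos: [0.5884, -0.3124, 0.1804]
tool_rot: [0.001, 0.382, 0.924, -0.0]
contact_force: [-0.0, 0.1, 0.3]
gripper_width: 0.999
grasp_force: 0.0
```

```bash
python3 look.py .587 -.313 w4 w9; python3 - <<'E'
import cv2
im=cv2.imread("pics/w9.png"); cv2.imwrite("pics/w9c.png",im)
E
```

```text
[np.float64(0.0042), np.float64(584.4214), np.float64(-309.6674), np.float64(21.5358), array([340.8151, 166.1349])]
[np.float64(0.0049), np.float64(583.3923), np.float64(-309.6872), np.float64(22.0272), array([316.1541, 186.3564])]
tri (array([ 0.5851, -0.3104,  0.0778]), np.float64(0.0002648277224358273))
now [ 0.5884 -0.3123  0.1805] inc [ 0.012 -0.004  0.241] yaw 0.0
```

View pics/w9c.png

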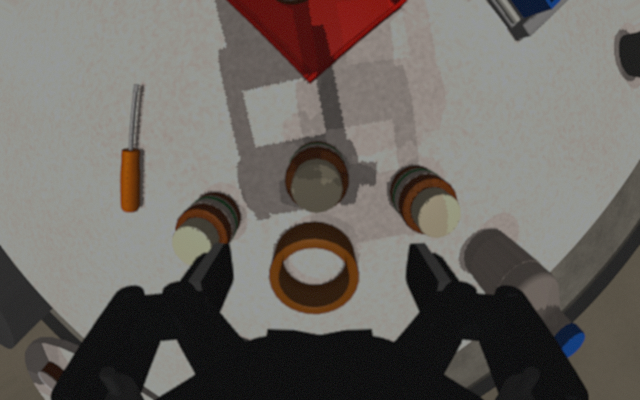

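The shaded cap is at (316,186), and the fingers have clear room past the neighbours at (190,243) and (437,213). The tape is lower than the fingertips will be.

{"api": "send_rows", "payload": {"increments": [{"dx":0.01,"dy":-0.003,"dz":0.11,"yaw":0,"claw":-1},{"dx":0.01,"dy":-0.003,"dz":0.2,"yaw":0,"claw":-1},{"dx":0.01,"dy":-0.003,"dz":0.24,"yaw":0,"claw":-1},{"dx":0.01,"dy":-0.003,"dz":0.24,"yaw":0,"claw":-1},{"dx":0.01,"dy":-0.003,"dz":0.24,"yaw":0,"claw":1},{"dx":0.01,"dy":-0.003,"dz":0.24,"yaw":0,"claw":1},{"dx":0.01,"dy":-0.003,"dz":0.24,"yaw":0,"claw":1},{"dx":0.01,"dy":-0.003,"dz":0.24,"yaw":0,"claw":1},{"dx":0.01,"dy":-0.003,"dz":0.24,"yaw":0,"claw":1},{"dx":0.01,"dy":-0.003,"dz":0.24,"yaw":0,"claw":1},{"dx":0.01,"dy":-0.003,"dz":0.15,"yaw":0,"claw":1},{"dx":0.01,"dy":-0.003,"dz":0.03,"yaw":0,"claw":1},{"dx":0.01,"dy":-0.003,"dz":-0.09,"yaw":0,"claw":1}]}}

```text
time: 22.7
tool_pos: [0.5818, -0.3102, 0.2235]
tool_rot: [-0.001, 0.383, 0.924, 0.0]
contact_force: [0.2, -1.1, -2.5]
gripper_width: 0.47
grasp_force: 61.2
```

{"api": "send_rows", "payload": {"increments": [{"dx":0.62,"dy":0.511,"dz":-0.09,"yaw":0,"claw":1},{"dx":0.62,"dy":0.511,"dz":-0.09,"yaw":0,"claw":1},{"dx":0.62,"dy":0.511,"dz":-0.09,"yaw":0,"claw":1},{"dx":0.62,"dy":0.511,"dz":-0.09,"yaw":0,"claw":1},{"dx":0.62,"dy":0.511,"dz":-0.09,"yaw":0,"claw":1},{"dx":0.62,"dy":0.511,"dz":-0.09,"yaw":0,"claw":1},{"dx":0.62,"dy":0.511,"dz":-0.09,"yaw":0,"claw":1},{"dx":0.62,"dy":0.511,"dz":-0.09,"yaw":0,"claw":1},{"dx":0.62,"dy":0.511,"dz":-0.09,"yaw":0,"claw":1}]}}

```text
time: 23.82
tool_pos: [0.5442, 0.0887, 0.2675]
tool_rot: [-0.0, 0.383, 0.924, -0.001]
contact_force: [0.5, -0.7, -1.3]
gripper_width: 0.469
grasp_force: 61.4
```

```bash
python3 lookc.py w10; python3 - <<'E'
from vis import *
import pickle
s=pickle.load(open("pics/w10.pkl","rb")); im=cv2.imread("pics/w10.png")[:,:,::-1].copy(); print(*crate2(im,s),sep="\n")
E
```

```text
[0.5479 0.0947] (218.00738525390625, 145.9151611328125) -1.2083053588867188
w 0.46909220376341415 61.428701877593994
cell 0 [0.5109 0.0244] now [0.5442 0.0887 0.2675] inc [-0.044 -0.137  0.361] yaw 0.0
cell 1 [0.5124 0.0954] now [0.5442 0.0887 0.2675] inc [ 0.054 -0.035  0.361] yaw 0.0
cell 2 [0.5139 0.1664] now [0.5442 0.0887 0.2675] inc [0.153 0.067 0.361] yaw 0.0
cell 3 [0.5819 0.0229] now [0.5442 0.0887 0.2675] inc [-0.147 -0.039  0.361] yaw 0.0
cell 4 [0.5834 0.0939] now [0.5442 0.0887 0.2675] inc [-0.048  0.063  0.361] yaw 0.0
cell 5 [0.5849 0.1649] now [0.5442 0.0887 0.2675] inc [0.05  0.166 0.361] yaw 0.0
('short', 56, -0.7, array([515.8, -13.1], dtype=float32))
('long', 62, -0.7, array([621.3, 140.3], dtype=float32))
('short', 105, -0.88, array([547.9, 202.3], dtype=float32))
('long', 147, -1.11, array([475.8, 100.8], dtype=float32))
```

View pics/w10.png

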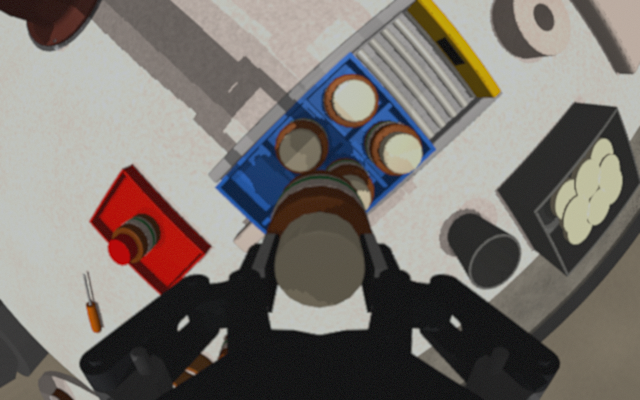

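Cells 2 (351,100) and 5 (397,150) now hold upright jars; cell 0 at (250,180) is the last empty one.

{"api": "send_rows", "payload": {"increments": [{"dx":-0.044,"dy":-0.137,"dz":0.05,"yaw":0,"claw":1},{"dx":-0.044,"dy":-0.137,"dz":0.1,"yaw":0,"claw":1},{"dx":-0.044,"dy":-0.137,"dz":0.17,"yaw":0,"claw":1},{"dx":-0.044,"dy":-0.137,"dz":0.22,"yaw":0,"claw":1},{"dx":-0.044,"dy":-0.137,"dz":0.26,"yaw":0,"claw":1},{"dx":-0.044,"dy":-0.137,"dz":0.29,"yaw":0,"claw":1}]}}

```text
time: 24.62
tool_pos: [0.5115, 0.0246, 0.1222]
tool_rot: [-0.0, 0.384, 0.923, -0.0]
contact_force: [-0.2, 1.6, -2.7]
gripper_width: 0.468
grasp_force: 62.2
```

{"api": "send_rows", "payload": {"increments": [{"dx":0,"dy":0,"dz":0.03,"yaw":0,"claw":1},{"dx":0,"dy":0,"dz":0.055,"yaw":0,"claw":1},{"dx":0,"dy":0,"dz":0.07,"yaw":0,"claw":1},{"dx":0,"dy":0,"dz":0.07,"yaw":0,"claw":1}]}}

```text
time: 25.12
tool_pos: [0.5113, 0.0254, 0.0878]
tool_rot: [-0.0, 0.383, 0.924, -0.0]
contact_force: [0.6, 0.5, -2.8]
gripper_width: 0.47
grasp_force: 62.2
```

{"api": "send_rows", "payload": {"increments": [{"dx":0,"dy":0,"dz":0,"yaw":0,"claw":-1},{"dx":0,"dy":0,"dz":0,"yaw":0,"claw":-1},{"dx":0,"dy":0,"dz":0,"yaw":0,"claw":-1},{"dx":0,"dy":0,"dz":0,"yaw":0,"claw":-1},{"dx":0,"dy":0,"dz":-0.1,"yaw":0,"claw":-1},{"dx":0,"dy":0,"dz":-0.22,"yaw":0,"claw":-1},{"dx":0.044,"dy":0.139,"dz":-0.36,"yaw":0,"claw":-1},{"dx":0.044,"dy":0.139,"dz":-0.36,"yaw":0,"claw":-1},{"dx":0.044,"dy":0.139,"dz":-0.36,"yaw":0,"claw":-1},{"dx":0.044,"dy":0.139,"dz":-0.36,"yaw":0,"claw":-1}]}}

```text
time: 26.38
tool_pos: [0.5445, 0.0895, 0.2669]
tool_rot: [-0.001, 0.383, 0.924, -0.001]
contact_force: [0.7, -0.6, -0.4]
gripper_width: 1.003
grasp_force: 0.0
```

```bash
python3 lookc.py w11; python3 - <<'E'
from vis import *
import pickle
s=pickle.load(open("pics/w11.pkl","rb")); im=cv2.imread("pics/w11.png")[:,:,::-1].copy(); print(*crate2(im,s),sep="\n")
for c in blobs(cv2.morphologyEx(mask(im,"cream"),cv2.MORPH_OPEN,np.ones((3,3))),300,3000):
    p=plane("wrist",c[:,0],.109,s)[:,:2]; print(cen(c).round(),cv2.minEnclosingCircle((p*1000).astype(np.float32)))
m=mask(im,"yellow"); c=max(blobs(m,50,1e5),key=cv2.contourArea)[:,0]; p=plane("wrist",c,.07,s)*1000
q=p[p[:,1]<np.percentile(p[:,1],40)]; print("stop",cv2.fitLine(q[:,:2].astype(np.float32),cv2.DIST_HUBER,0,.01,.01).ravel())
E
```

```text
[0.5481 0.0943] (218.56155395507812, 146.40170288085938) -1.0568771362304688
w 1.0025848832103228 0.0
cell 0 [0.5113 0.0239] now [0.5445 0.0895 0.2669] inc [-0.046 -0.139  0.36 ] yaw 0.0
cell 1 [0.5126 0.0949] now [0.5445 0.0895 0.2669] inc [ 0.052 -0.037  0.36 ] yaw 0.0
cell 2 [0.5139 0.1659] now [0.5445 0.0895 0.2669] inc [0.151 0.065 0.36 ] yaw 0.0
cell 3 [0.5822 0.0226] now [0.5445 0.0895 0.2669] inc [-0.149 -0.04   0.36 ] yaw 0.0
cell 4 [0.5836 0.0936] now [0.5445 0.0895 0.2669] inc [-0.05   0.062  0.36 ] yaw 0.0
cell 5 [0.5849 0.1646] now [0.5445 0.0895 0.2669] inc [0.049 0.164 0.359] yaw 0.0
('short', 63, -0.85, array([518.1, -13.1], dtype=float32))
('long', 107, -1.05, array([620.1,  75.6], dtype=float32))
('short', 107, -0.84, array([569.8, 201.9], dtype=float32))
('long', 151, -1.14, array([475.9, 107.8], dtype=float32))
[ 29. 382.] ((345.0698547363281, -1066.2119140625), 485.9741516113281)
[299. 238.] ((579.5385131835938, 26.75606918334961), 24.012813568115234)
[349. 197.] ((582.057373046875, 95.14640808105469), 23.09758186340332)
[256. 193.] ((512.4401245117188, 30.500520706176758), 23.23594856262207)
[398. 152.] ((585.0125122070312, 165.57833862304688), 22.448827743530273)
[299. 151.] ((512.9864501953125, 94.47425079345703), 21.927745819091797)
stop [  0.9995  -0.0329 565.9063 303.6068]
```

View pics/w11.png

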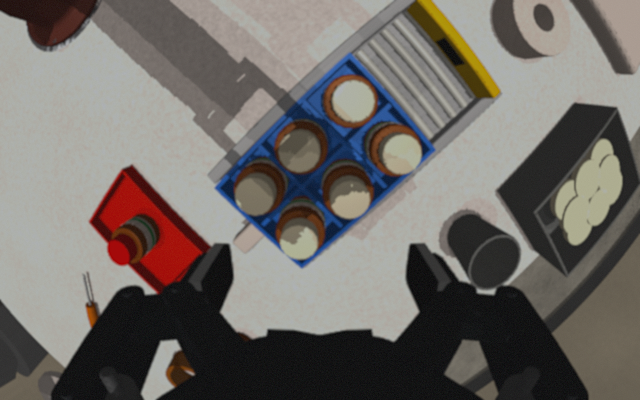

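All six cells hold cream jars, centred at the predicted places, and the red jar stands in the tray at (125,245). Next I shut the fingers and go behind the lug, aligned with the track.

{"api": "send_rows", "payload": {"increments": [{"dx":-0.274,"dy":-0.277,"dz":0,"yaw":-0.502,"claw":1},{"dx":-0.274,"dy":-0.277,"dz":0,"yaw":-0.502,"claw":1},{"dx":-0.274,"dy":-0.277,"dz":0,"yaw":-0.502,"claw":1},{"dx":-0.274,"dy":-0.277,"dz":0,"yaw":-0.502,"claw":1},{"dx":-0.274,"dy":-0.277,"dz":0,"yaw":-0.502,"claw":1},{"dx":-0.274,"dy":-0.277,"dz":0,"yaw":-0.502,"claw":1},{"dx":-0.274,"dy":-0.277,"dz":0,"yaw":-0.502,"claw":1},{"dx":-0.274,"dy":-0.277,"dz":0.12,"yaw":-0.502,"claw":1},{"dx":-0.274,"dy":-0.277,"dz":0.24,"yaw":-0.502,"claw":1},{"dx":-0.274,"dy":-0.277,"dz":0.34,"yaw":-0.502,"claw":1},{"dx":-0.274,"dy":-0.277,"dz":0.41,"yaw":-0.502,"claw":1},{"dx":-0.274,"dy":-0.277,"dz":0.438,"yaw":-0.502,"claw":1},{"dx":-0.274,"dy":-0.277,"dz":0.438,"yaw":-0.502,"claw":1}]}}

```text
time: 28.05
tool_pos: [0.5436, -0.1045, 0.0488]
tool_rot: [-0.001, 0.017, 1.0, 0.0]
contact_force: [0.5, 0.3, -0.2]
gripper_width: 0.0
grasp_force: 0.0
```

```bash
python3 - <<'E'
from vis import *
s=manip.state(); print(s["tool_pos"],toolR(s)[:,:2].T,s["contact_force"],s["gripper_width"])
im=manip.grab_frame("wrist"); cv2.imwrite("pics/w12.png",im[:,:,::-1])
E
```

```text
[ 0.5436 -0.1045  0.0488] [[-0.9995  0.0331  0.0014]
 [ 0.0331  0.9995  0.0004]] [ 0.5429  0.2989 -0.2153] 0.0004768189384788028
```

View pics/w12.png

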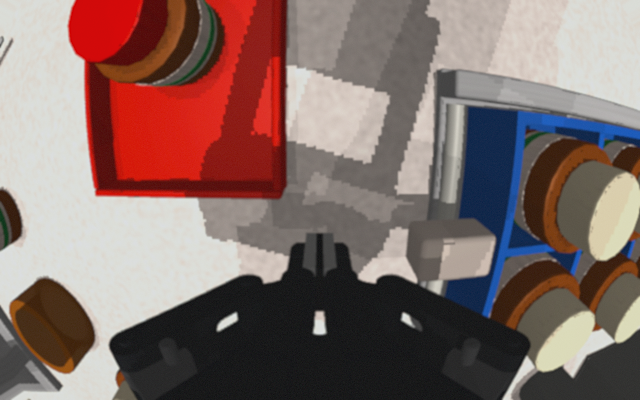

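The shut fingers at (318,250) are in line with the lug at (450,248), with clear table between. Pushing slowly.

{"api": "send_rows", "payload": {"increments": [{"dx":0,"dy":0.03,"dz":0,"yaw":0,"claw":1},{"dx":0,"dy":0.05,"dz":0,"yaw":0,"claw":1},{"dx":0,"dy":0.06,"dz":0,"yaw":0,"claw":1},{"dx":0,"dy":0.07,"dz":0,"yaw":0,"claw":1},{"dx":0,"dy":0.08,"dz":0,"yaw":0,"claw":1},{"dx":0,"dy":0.09,"dz":0,"yaw":0,"claw":1},{"dx":0,"dy":0.1,"dz":0,"yaw":0,"claw":1},{"dx":0,"dy":0.11,"dz":0,"yaw":0,"claw":1},{"dx":0,"dy":0.12,"dz":0,"yaw":0,"claw":1}]}}

```text
time: 29.22
tool_pos: [0.5463, -0.045, 0.0497]
tool_rot: [0.0, 0.017, 1.0, -0.0]
contact_force: [0.4, -5.1, 2.6]
gripper_width: 0.002
grasp_force: 2.6
```

{"api": "send_rows", "payload": {"increments": [{"dx":0,"dy":0.01,"dz":0,"yaw":0,"claw":1},{"dx":0,"dy":0.02,"dz":0,"yaw":0,"claw":1},{"dx":0,"dy":0.03,"dz":0,"yaw":0,"claw":1},{"dx":0,"dy":0.04,"dz":0,"yaw":0,"claw":1},{"dx":0,"dy":0.05,"dz":0,"yaw":0,"claw":1},{"dx":0,"dy":0.06,"dz":0,"yaw":0,"claw":1},{"dx":0,"dy":0.07,"dz":0,"yaw":0,"claw":1},{"dx":0,"dy":0.08,"dz":0,"yaw":0,"claw":1},{"dx":0,"dy":0.09,"dz":0,"yaw":0,"claw":1},{"dx":0,"dy":0.1,"dz":0,"yaw":0,"claw":1},{"dx":0,"dy":0.11,"dz":0,"yaw":0,"claw":1}]}}

```text
time: 30.6
tool_pos: [0.5481, 0.01, 0.0497]
tool_rot: [0.0, 0.017, 1.0, -0.0]
contact_force: [-0.7, -5.7, 2.9]
gripper_width: -0.007
grasp_force: 2.6
```

{"api": "send_rows", "payload": {"increments": [{"dx":0,"dy":0.007,"dz":0,"yaw":0,"claw":1},{"dx":0,"dy":0.014,"dz":0,"yaw":0,"claw":1},{"dx":0,"dy":0.021,"dz":0,"yaw":0,"claw":1},{"dx":0,"dy":0.028,"dz":0,"yaw":0,"claw":1},{"dx":0,"dy":0.034,"dz":0,"yaw":0,"claw":1},{"dx":0,"dy":0.034,"dz":0,"yaw":0,"claw":1}]}}

```text
time: 31.35
tool_pos: [0.5486, 0.0274, 0.0495]
tool_rot: [0.0, 0.017, 1.0, 0.0]
contact_force: [0.5, -3.3, 1.8]
gripper_width: 0.0
grasp_force: 1.6
```

{"api": "send_rows", "payload": {"increments": [{"dx":0,"dy":0.004,"dz":0,"yaw":0,"claw":1},{"dx":0,"dy":0.008,"dz":0,"yaw":0,"claw":1}]}}

```text
time: 31.6
tool_pos: [0.5486, 0.0302, 0.0495]
tool_rot: [-0.0, 0.016, 1.0, -0.001]
contact_force: [-1.3, -10.8, 3.2]
gripper_width: 0.002
grasp_force: 5.5
```

```bash
python3 - <<'E'
from vis import *
im=manip.grab_frame("top"); 
b=np.vstack(blobs(mask(im,"blue"),50,9000))[:,0]; p=plane("top",b,.072)*1000; q=p[p[:,1]>np.percentile(p[:,1],80)]
y=max(blobs(mask(im,"yellow"),100,3000),key=cv2.contourArea)[:,0]; r=plane("top",y,.07)*1000
print("crate end",np.percentile(p[:,1],[50,95,99]),"stop near edge",np.percentile(r[:,1],[1,5,20]))
s=manip.state(); print(s["tool_pos"],s["contact_force"])
E
```

```text
Traceback (most recent call last):
ValueError: max() iterable argument is empty
```

{"api": "send_rows", "payload": {"increments": [{"dx":0,"dy":0.003,"dz":0,"yaw":0,"claw":1},{"dx":0,"dy":0.005,"dz":0,"yaw":0,"claw":1},{"dx":0,"dy":0.005,"dz":0,"yaw":0,"claw":1}]}}

```text
time: 32.02
tool_pos: [0.5485, 0.0303, 0.0496]
tool_rot: [-0.0, 0.016, 1.0, -0.003]
contact_force: [-1.2, -15.8, 4.1]
gripper_width: -0.001
grasp_force: 7.9
```

The tool has stalled at y=0.030 m and the force has risen from 5 to 16 N, so the crate is against the stop. Backing off and going to the button.

{"api": "send_rows", "payload": {"increments": [{"dx":0,"dy":-0.015,"dz":0,"yaw":0,"claw":1},{"dx":0,"dy":-0.06,"dz":0,"yaw":0,"claw":1},{"dx":0,"dy":-0.06,"dz":0,"yaw":0,"claw":1},{"dx":0,"dy":-0.06,"dz":-0.12,"yaw":0,"claw":1},{"dx":0,"dy":-0.06,"dz":-0.24,"yaw":0,"claw":1},{"dx":0,"dy":-0.06,"dz":-0.36,"yaw":0,"claw":1},{"dx":0,"dy":-0.06,"dz":-0.44,"yaw":0,"claw":1},{"dx":0,"dy":-0.06,"dz":-0.44,"yaw":0,"claw":1}]}}

```text
time: 33.02
tool_pos: [0.5495, 0.0046, 0.274]
tool_rot: [0.004, 0.016, 1.0, 0.0]
contact_force: [-0.6, -0.5, -1.0]
gripper_width: 0.001
grasp_force: 0.0
```

{"api": "send_rows", "payload": {"increments": [{"dx":0.181,"dy":0.794,"dz":0,"yaw":0,"claw":1},{"dx":0.181,"dy":0.794,"dz":0,"yaw":0,"claw":1},{"dx":0.181,"dy":0.794,"dz":0,"yaw":0,"claw":1},{"dx":0.181,"dy":0.794,"dz":0,"yaw":0,"claw":1},{"dx":0.181,"dy":0.794,"dz":0,"yaw":0,"claw":1},{"dx":0.181,"dy":0.794,"dz":0,"yaw":0,"claw":1},{"dx":0.181,"dy":0.794,"dz":0.1,"yaw":0,"claw":1},{"dx":0.181,"dy":0.794,"dz":0.1,"yaw":0,"claw":1},{"dx":0.181,"dy":0.794,"dz":0.1,"yaw":0,"claw":1}]}}

```text
time: 34.15
tool_pos: [0.4697, 0.4031, 0.2182]
tool_rot: [-0.001, 0.016, 1.0, -0.001]
contact_force: [-0.1, -1.0, 0.6]
gripper_width: 0.001
grasp_force: 0.0
```

```bash
python3 - <<'E'
from vis import *
import pickle
s=manip.state(); im=manip.grab_frame("wrist"); cv2.imwrite("pics/w13.png",im[:,:,::-1]); pickle.dump(s,open("pics/w13.pkl","wb"))
t0=cv2.imread("pics/top0.png")[:,:,::-1].copy(); r=[]
for n,i,t,lo in(("top",t0,None,50),("wrist",im,s,150)):
    c=max(blobs(mask(i,"green"),lo,9000),key=cv2.contourArea); u=cen(c); o,d=ray(n,u,t); r.append((o,d[0])); p=plane(n,u,.022,t)[0]; print(n,u,p)
print(tri(r),s["tool_pos"]); inc([p[0],p[1],.05],s=s)
E
```

```text
top [189.5441 235.3219] [0.471  0.4033 0.022 ]
wrist [321.2943 170.1627] [0.4734 0.4061 0.022 ]
(array([0.4732, 0.4057, 0.0163]), np.float64(0.0014751005274352173)) [0.4697 0.4031 0.2182]
now [0.4697 0.4031 0.2182] inc [-0.008  0.007  0.336] yaw 0.0
```

View pics/w13.png

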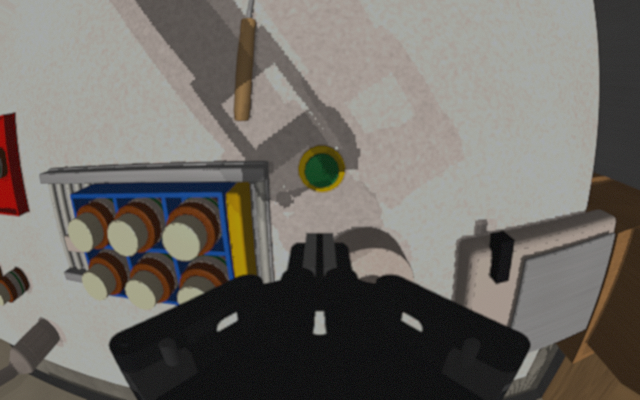

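The crate's blue end is flush with the yellow stop at (230,230). The green button is at (322,170). Pressing it.

{"api": "send_rows", "payload": {"increments": [{"dx":-0.008,"dy":0.006,"dz":0.12,"yaw":0,"claw":1},{"dx":-0.008,"dy":0.006,"dz":0.23,"yaw":0,"claw":1},{"dx":-0.008,"dy":0.006,"dz":0.32,"yaw":0,"claw":1},{"dx":-0.008,"dy":0.006,"dz":0.37,"yaw":0,"claw":1},{"dx":-0.008,"dy":0.006,"dz":0.385,"yaw":0,"claw":1},{"dx":-0.008,"dy":0.006,"dz":0.395,"yaw":0,"claw":1},{"dx":-0.008,"dy":0.006,"dz":0.403,"yaw":0,"claw":1},{"dx":-0.008,"dy":0.006,"dz":0.408,"yaw":0,"claw":1},{"dx":-0.008,"dy":0.006,"dz":0.41,"yaw":0,"claw":1},{"dx":-0.008,"dy":0.006,"dz":0.41,"yaw":0,"claw":1}]}}

```text
time: 35.45
tool_pos: [0.4761, 0.4067, 0.016]
tool_rot: [0.002, 0.017, 1.0, 0.001]
contact_force: [1.9, -2.3, 6.4]
gripper_width: -0.002
grasp_force: 3.0
```

```bash
python3 - <<'E'
from vis import *
import pickle
s=pickle.load(open("pics/w13.pkl","rb")); im=cv2.imread("pics/w13.png")[:,:,::-1].copy()
y=max(blobs(mask(im,"yellow"),200,1e5),key=cv2.contourArea)[:,0]; b=np.vstack(blobs(mask(im,"blue"),30,1e5))[:,0]
py=plane("wrist",y,.07,s)*1000; pb=plane("wrist",b,.072,s)*1000
f=lambda p:p[:,1]+.033*(p[:,0]-548)
print("stop near edge",np.percentile(f(py),[1,5,15,95]),"crate far edge",np.percentile(f(pb),[80,95,99,100]))
s=manip.state();print(s["tool_pos"],s["contact_force"])
E
```

```text
stop near edge [305.5207 305.7198 306.0019 321.571 ] crate far edge [298.1834 304.414  311.4712 315.6193]
[0.4761 0.4067 0.016 ] [ 1.871  -2.3187  6.3571]
```

{"api": "send_rows", "payload": {"increments": [{"dx":0,"dy":0,"dz":0.005,"yaw":0,"claw":1},{"dx":0,"dy":0,"dz":0.008,"yaw":0,"claw":1},{"dx":0,"dy":0,"dz":0.01,"yaw":0,"claw":1},{"dx":0,"dy":0,"dz":0.01,"yaw":0,"claw":1}]}}

```text
time: 35.95
tool_pos: [0.4763, 0.4069, 0.0156]
tool_rot: [0.001, 0.016, 1.0, -0.0]
contact_force: [-8.4, -10.2, 29.8]
gripper_width: -0.0
grasp_force: 14.9
```

The button has bottomed out: 30 N with no further travel. Retreating and checking.

{"api": "send_rows", "payload": {"increments": [{"dx":0,"dy":0,"dz":-0.03,"yaw":0,"claw":1},{"dx":0,"dy":0,"dz":-0.12,"yaw":0,"claw":1},{"dx":0,"dy":0,"dz":-0.24,"yaw":0,"claw":1},{"dx":0,"dy":0,"dz":-0.36,"yaw":0,"claw":1},{"dx":0,"dy":0,"dz":-0.45,"yaw":0,"claw":1},{"dx":0,"dy":0,"dz":-0.45,"yaw":0,"claw":1},{"dx":0,"dy":0,"dz":-0.45,"yaw":0,"claw":1}]}}

```text
time: 36.83
tool_pos: [0.4737, 0.4061, 0.2329]
tool_rot: [-0.001, 0.017, 1.0, -0.0]
contact_force: [-0.7, -0.2, -0.2]
gripper_width: -0.001
grasp_force: 0.0
```

```bash
python3 - <<'E'
from vis import *
im=manip.grab_frame("side"); cv2.imwrite("pics/s14.png",cv2.resize(im[110:350,190:490,::-1],None,fx=2.4,fy=2.4))
print(manip.state()["contact_force"])
E
```

```text
[ 0.9665  0.1203 -0.3406]
```

View pics/s14.png

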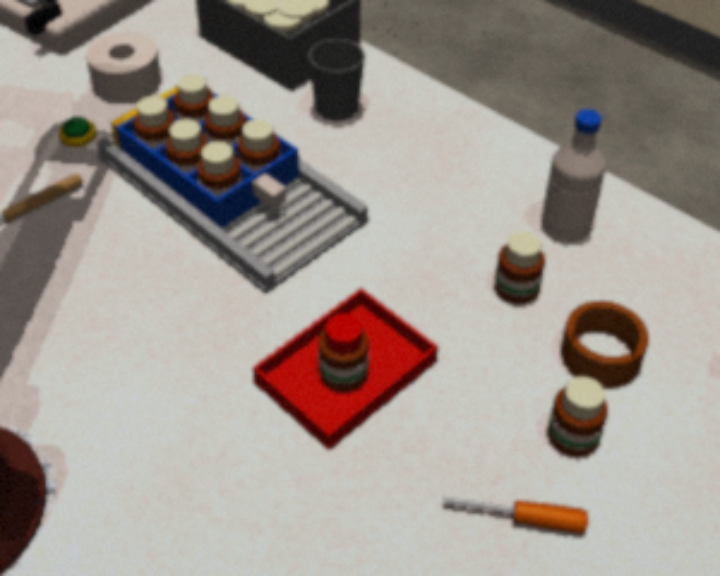

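The side crop shows six upright cream jars in the crate at the stop, around (205,130). The red jar is upright in the tray at (344,350), two spares are upright, and the tape and label rolls have not been moved. Handing in.

```bash
python3 -c "
from plant import manip
print(manip.job_done())"
```

```text
the job is handed in; nothing more can be done
None
```

I handed the job in; the hand-in gave no verdict. The red-capped jar is in the tray, all six cells hold upright cream-capped jars, the crate is against the stop, the button was pressed fully down, and the two left-over spares are upright.

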